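# Refill the hand-cranked cup dispenser

### The arm

A 6-joint arm with a two-finger parallel gripper is mounted at the origin on a cart in front of the work surface, level with it; the furniture and walls round the work are solid. World frame = base frame: x ahead of the robot, y to its left, z up, the work surface at z = 0. Lengths are in m, angles in rad, forces in N, time in s.
With the tool pointing down it reaches from about 0.4 to 0.825 m from the base axis. Payload 7 kg.
Tool frame: the origin (TCP) lies at the centre of the arm's flange, where the gripper is bolted on; the fingertips stand 178 mm ahead of it and the grasp point (between the pads) lies ahead of it (tcp_to_grasp is the z of the grasp point in the tool frame, in m); z points along the fingers, x is the direction in which the jaws open and shut, and the axes are right-handed (so a half turn about z gives the same grasp; the last joint's range is limited). The gripper opens to 88 mm and grips with 3 to 60 N. Pads are 19 mm wide; open, the fingers measure 130 mm over their backs; the gripper's body (78 mm by 193 mm) begins 47 mm behind the grasp point.
Start: joints at [1.446, 0.359, 0.012, 0, -1.224, -0.288], TCP at [0.271, 0.618, 0.405] pointing down, gripper open.
Joint ranges: [-3.07, 3.07], [-1.43, 2.12], [-1.02, 1.25], [-3.03, 1.67], [-3.05, -0], [-3.03, 3.03]. Speed limits (rad/s): [2.39, 2.39, 3.01, 3.14, 3.14, 3.14].

### API

Orientations are given as [roll, pitch, yaw] about the fixed x, y, z axes, in that order (R = Rz(yaw) Ry(pitch) Rx(roll)).
In Python, from station import get_state, grab_frame, job_done, tcp_to_grasp gives the robot as it stands.
- The arm moves only by the tool drive_tool, never from a script. Its argument "moves" is a list of rows, each a list of 7 numbers: the shift along the tool's x, y, z in mm, then the turn, a rotation vector about the tool's x, y, z in degrees, then the closure, from -1 (fully open) to 1 (shut), so that 0 is half open. In form: [[dx, dy, dz, ax, ay, az, claw], ...]. A call has 1 to 12 rows; each row is the pose to reach, as a shift and turn from the pose commanded when the call began, along the tool's axes at that moment; what a row does not reach only later rows make up. A row lasts 1/8 s, in which the tool goes at most 62.5 mm and 10.7 degrees, less where a joint would pass 70% of its speed; a pose out of reach is approached as far as the arm can. A call with a gripper value outside its range is refused whole. The fingers move at their own pace and stop on an object; "grip_force" is the grip in N (left out, the last holds). Time passes only in rows, so rows that repeat a pose let the fingers close. It gives the time, the measured TCP pose, the force and the opening at its end, in the units of the state.
- get_state(): the state, without advancing time (a new reading comes with each control period).
- grab_frame(name): name is "scene" or "side" or "wrist"; returns a dict with "img" (480x640x3 uint8, red, green, blue), "range_z" (480x640 float32, m along the optical axis (not along the pixel's ray), 0 where there is no reading), "fovy" (degrees; the focal length in pixels is half the picture's height over the tangent of half this angle, whatever the lens; pixels are square), "cx", "cy" (the principal point, pixels), "k1" (the pictures are not rectified: a ray, as slopes to the right and down, at radius r is drawn at 1 + k1 r^2 times it, then the intrinsics apply), "rvec" (rotation vector, rad) and "tvec" (3), from world to camera coordinates, as OpenCV has them. Camera axes: x right, y down, z forward; pixel columns grow to the right and rows downward; lengths in m; the calibration is good to about 2 mm. A picture is of the moment at which its call begins.
- job_done(): hands the job in, once; it reports no verdict.
The state is a dict: "t": time; "q": joint angles; "qd": joint speeds; "joint_efforts": joint torques, N m; "eef_pos": TCP position; "ee_rot": TCP orientation; "force": force on the tool from outside, world axes, zero at the start; "moment": the same for the moment, N m; "width": finger opening in m.
Only numpy, scipy, OpenCV 4.12 (cv2) and the standard library are available. Lean on these libraries where they do the work, as an engineer would, in place of code of your own. Each camera call takes 0.05 s, during which the arm holds its last target. There are 200 camera calls.

### The job

Refill the cup dispenser: crank its lift plate all the way up, then nest every loose metal cup, upright, into a single stack standing in the middle of the plate. Crank the plate with the stack all the way down again, and last turn the lock knob until its pointer stands at the long mark. Leave the tin, the spice jar and the tomato alone.

Things in the scene. Friction and masses are not known exactly. Their poses are not given: they have to be found in the camera images.
- dispenser: Cup dispenser, fixed to the bench: base plate 112 x 425 x 12 mm with, along its y axis, a round crank pod (axis y = -190 mm, 76 mm across, top 60 mm high), an upright open steel tube (axis x = y = 0, 92 mm outside, 74 mm bore, rim 100 mm high) and a square knob pod (centre y = +115 mm, 76 mm wide, top 58 mm high). Origin: under the tube's axis at bench level; z up.
- lift (a joint): Height of the lift plate (m): 0 all the way down, 0.060 all the way up. It is geared to the crank: 30 mm a turn, and stays where it is left.
- lift_top (a point): Centre of the upper face of the lift plate, a 68 mm white disc inside the tube. Its height above the bench is 35 mm when down (too deep in the tube to set a cup on) and 95 mm when up (5 mm below the rim).
- crank (a joint): Hand crank angle (rad) about its vertical axis (dispenser x = 0, y = -190 mm), counter-clockwise from above positive: 0 = plate down, 12.57 (two full turns) = plate up; stops at both ends. At 0 the arm points along the dispenser's -x. About 2 N at the grip turns it; it stays where it is left.
- crank_grip (a point): Middle of the crank's upright wooden grip, 97 mm above the bench, 55 mm from the crank axis: a flat blade 22 mm long radially, 14 mm thick across the arm, from 71 to 113 mm above the bench. Fixed to the arm, it does not spin: the hand must turn with it and regrasp. The point's x axis points from the grip to the crank axis; y is across the blade.
- lock (a joint): Lock knob angle (rad) about its vertical axis, counter-clockwise from above positive, range 0 to 2.36. At 0 the pointer points along the dispenser's +y (away from the tube); at 1.571 along its -x, at the long white mark. Small ticks every 0.39 rad. Light friction; stays where it is left.
- lock_grip (a point): Centre of the lock knob's grip, a black bar 40 mm long (along the point's y), 13 mm thick (along its x), 28 mm high, from 66 to 93 mm above the bench, with a white line and nose at the pointer end (the point's +y end). The point is 82 mm above the bench, on the knob's axis.
- cup_a: Plain metal stacking cup, 0.09 kg, 60 mm high: tapered foot 30 mm high (40 mm across at the bottom, 48 at the step) below a straight collar 30 mm high, 58 mm across, bore 52 mm. Nested, the foot drops into the collar below and the step rests on its rim, 30 mm higher. Origin: centre of the underside; z up through the mouth. Two to four such cups stand on the bench.
- cup_b: Another such cup (may be absent).
- cup_c: Another such cup (may be absent).
- cup_d: Another such cup (may be absent).
- tin: Short food tin with a fruit picture, 75 mm across, 58 mm high; leave alone. Origin: centre of the underside.
- spice_jar: Spice jar with a dark cap, 45 mm across, 105 mm high; leave alone. Origin: centre of the underside.
- tomato: Tomato, 65 mm; leave alone. Origin: centre of the underside.
Not all that is in view belongs to the job. Leave any green look-alike of the cup_d alone.

How it is judged:
By the outcome, as a careful person would: the job done as asked, in the order asked, and still so for the second after the job is handed in, with the robot touching nothing.
Of cup_a, cup_b, cup_c, cup_d only 2 to 4 are there at a start; the rules pass over those that are not, and their reading is None.
At some moment in a run one of cup_a, cup_b, cup_c, cup_d may be knocked a few centimetres aside while the robot is not near it.
It also fails if it takes over 210 s, if anything falls off the work surface, if the arm or the gripper's body presses on something with over 40 N, if the wrist force passes 120 N, or if a joint passes its speed limit or range.

## Working session

There is one attempt and no reset: what is moved stays moved. The work goes in short steps, Python scripts to look and compute and a tool call to move; the robot and the scene stay as the last step left them, time stands still between calls to the robot, and variables do not carry over. Pictures are saved under pics/ and viewed, about 12 in all and at most 16, crops included, and the job is handed in when it is done.

Besides the shell and the picture viewer there is one more tool, called after "Call:" in YAML: its name, and indented under it one key for each argument. drive_tool: Moves the arm, as the interface text tells. Its arguments: {"type":"object","properties":{"moves":{"type":"array"},"grip_force":{"type":"number"}},"required":["moves"]}

```bash
ls; mkdir -p pics; python3 - <<'E'
from station import *
import cv2,numpy as np
print(tcp_to_grasp); print(get_state())
ims=[]
for n in("scene","side"):
    f=grab_frame(n); cv2.imwrite(f"pics/{n}0.png",f["img"][:,:,::-1]); np.savez(f"{n}0.npz",**f)
    print(n,f["fovy"],f["cx"],f["cy"],f["k1"],f["rvec"],f["tvec"])
E
```

```text
pics
0.1593
{'t': 0.0, 'q': array([ 1.44608287e+00,  3.59383943e-01,  1.10727124e-02, -3.52021712e-04,
       -1.22407768e+00, -2.88099825e-01]), 'qd': array([-0.00025542,  0.00121811,  0.00089796, -0.00085436,  0.00180284,
        0.00052606]), 'joint_efforts': array([ 4.37069320e-04, -5.82709622e+01,  2.93066704e+01,  6.99735850e+00,
        7.29675448e-03, -1.51614631e-04]), 'eef_pos': array([0.27072537, 0.61812597, 0.40373003]), 'ee_rot': array([-3.14145739e+00, -1.62097900e-03, -1.98372960e+00]), 'force': array([ 0.29366977, -0.18502473,  0.4036704 ]), 'moment': array([-0.02090774,  0.00048585, -0.01923585]), 'width': 0.08790831921841313}
scene 42.96151835966019 317.6692108196596 242.6468727783237 -0.17855698697343272 [ 1.98835185 -0.87915659  0.51779885] [-0.36372966  0.26236872  1.52177413]
side 43.80615616468974 322.8599175478966 247.54686192223232 -0.028249713672187357 [ 2.07374156 -0.61877945  0.34598536] [-0.44107002  0.23319646  1.20000581]
```

View pics/scene0.png

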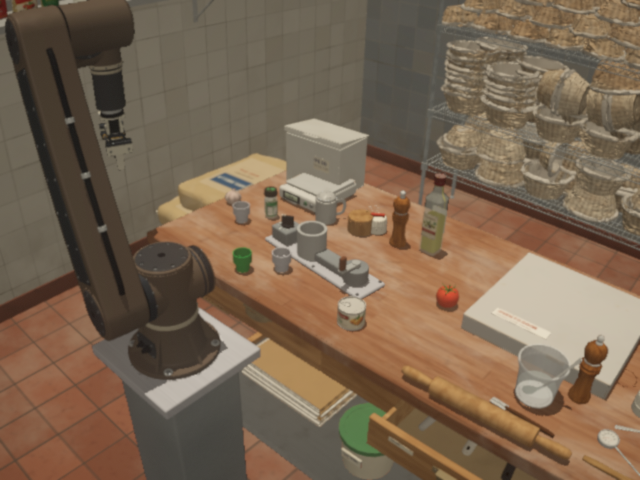

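View pics/side0.png

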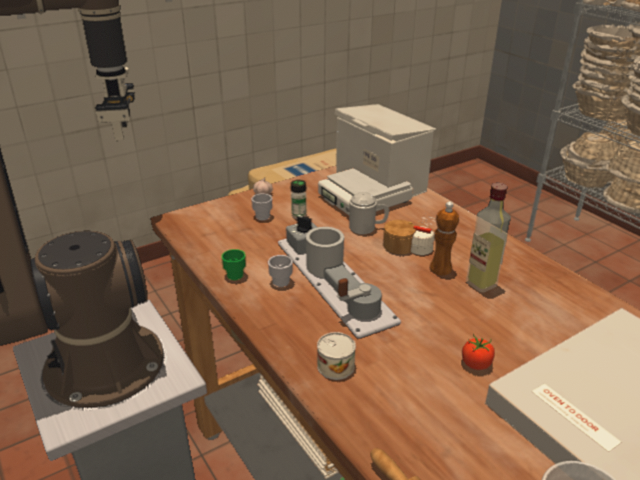

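The side view shows two grey cups at (262,207) and (280,271), the green look-alike at (234,265), the tube at (325,253), the crank at (360,297) and the knob at (302,228). The handled mug at (363,213) isn't one of the cups. Next I'll measure.

```bash
cat > h.py <<'E'
import numpy as np,cv2
from station import *
def K(f):
    F=240/np.tan(np.radians(f["fovy"])/2)
    return np.array([[F,0,float(f["cx"])],[0,F,float(f["cy"])],[0,0,1.]]),np.array([float(f["k1"]),0,0,0])
# note: k1 model = OpenCV distortion with k1 only
def rays(f,px):
    k,d=K(f); n=cv2.undistortPoints(np.float64(px).reshape(-1,1,2),k,d).reshape(-1,2)
    R=cv2.Rodrigues(np.float64(f["rvec"]))[0]; o=-R.T@f["tvec"]
    return o,np.c_[n,np.ones(len(n))]@R
def cloud(f):
    v,u=np.mgrid[:480,:640]; o,r=rays(f,np.c_[u.ravel(),v.ravel()])
    P=o+r*np.float64(f["range_z"]).reshape(-1,1); P[f["range_z"].ravel()==0]=np.nan
    return P.reshape(480,640,3)
def onplane(f,px,z):
    o,r=rays(f,px); return o+r*((z-o[2])/r[:,2])[:,None]
def proj(f,P):
    k,d=K(f); return cv2.projectPoints(np.float64(P).reshape(-1,1,3),np.float64(f["rvec"]),np.float64(f["tvec"]),k,d)[0].reshape(-1,2)
def circ(p):  # algebraic circle fit
    A=np.c_[2*p,np.ones(len(p))]; s=np.linalg.lstsq(A,(p**2).sum(1),rcond=None)[0]
    return s[:2],np.sqrt(s[2]+s[0]**2+s[1]**2)
def bev(f,name,x,y,zmin=.02,s=1000,h=None):
    pass
E
python3 - <<'E'
from h import *
for n in("scene","side"):
    f=dict(np.load(n+"0.npz")); P=cloud(f); im=f["img"]
    b=np.full((700,600,3),40,np.uint8)  # x up(0.2-0.9), y left
    m=np.isfinite(P[...,0])&(P[...,2]>-.02)&(P[...,2]<.13)
    q=P[m];c=im[m]; r=((.9-q[:,0])*1000).astype(int); l=((.5-q[:,1])*600/.9).astype(int)
    print(n,[ (px,P[px[1],px[0]].round(3)) for px in ([(312,240),(281,261),(241,212),(242,262),(270,203),(350,315),(447,297),(326,208)] if n=="scene" else [(325,253),(280,271),(262,207),(234,265),(298,200),(336,355),(478,354),(363,213),(342,288),(303,222)])])
    # tube rim: points z near .1
    for nm,uv,w,z in ([("tube",(312,240),25,.1),("cup1",(281,261),14,.06),("cup2",(241,212),14,.06)] if n=="scene" else [("tube",(325,253),28,.1),("cup1",(280,271),18,.06),("cup2",(262,207),16,.06)]):
        Q=P[uv[1]-w-12:uv[1]+w,uv[0]-w:uv[0]+w].reshape(-1,3); Q=Q[abs(Q[:,2]-z)<.006]
        if len(Q)>6: print(nm,len(Q),circ(Q[:,:2]),Q.mean(0))
f=dict(np.load("side0.npz"))
cv2.imwrite("pics/crop.png",cv2.resize(f["img"][160:340,200:440,::-1],None,fx=3.3,fy=3.3,interpolation=cv2.INTER_CUBIC))
E
```

```text
scene [((312, 240), array([0.521, 0.001, 0.083])), ((281, 261), array([0.417, 0.028, 0.046])), ((241, 212), array([0.536, 0.332, 0.044])), ((242, 262), array([0.338, 0.11 , 0.043])), ((270, 203), array([0.624, 0.283, 0.063])), ((350, 315), array([ 0.355, -0.281,  0.05 ])), ((447, 297), array([ 0.604, -0.423,  0.043])), ((326, 208), array([0.728, 0.124, 0.063]))]
tube 204 (array([0.55020955, 0.02986425]), np.float64(0.0415388170895555)) [0.54855348 0.0286303  0.09818744]
cup1 79 (array([0.43613846, 0.04728991]), np.float64(0.0282548141506304)) [0.43415757 0.04537822 0.05803622]
cup2 65 (array([0.56805226, 0.38301222]), np.float64(0.04872516239526025)) [0.55479662 0.35470253 0.05806031]
side [((325, 253), array([ 0.531, -0.004,  0.079])), ((280, 271), array([0.427, 0.028, 0.048])), ((262, 207), array([0.54 , 0.323, 0.047])), ((234, 265), array([0.346, 0.104, 0.051])), ((298, 200), array([0.632, 0.283, 0.06 ])), ((336, 355), array([ 0.373, -0.282,  0.054])), ((478, 354), array([ 0.61 , -0.425,  0.047])), ((363, 213), array([0.735, 0.119, 0.065])), ((342, 288), array([ 0.474, -0.156,  0.094])), ((303, 222), array([0.563, 0.145, 0.08 ]))]
tube 334 (array([0.55099328, 0.04598532]), np.float64(0.0476426588237134)) [0.55186867 0.03226926 0.09824246]
cup1 127 (array([0.43761724, 0.04792613]), np.float64(0.027549485052298994)) [0.43742436 0.04699519 0.05771868]
cup2 88 (array([0.55157246, 0.34981463]), np.float64(0.027274465391148934)) [0.54922685 0.34754879 0.05757455]
```

View pics/crop.png

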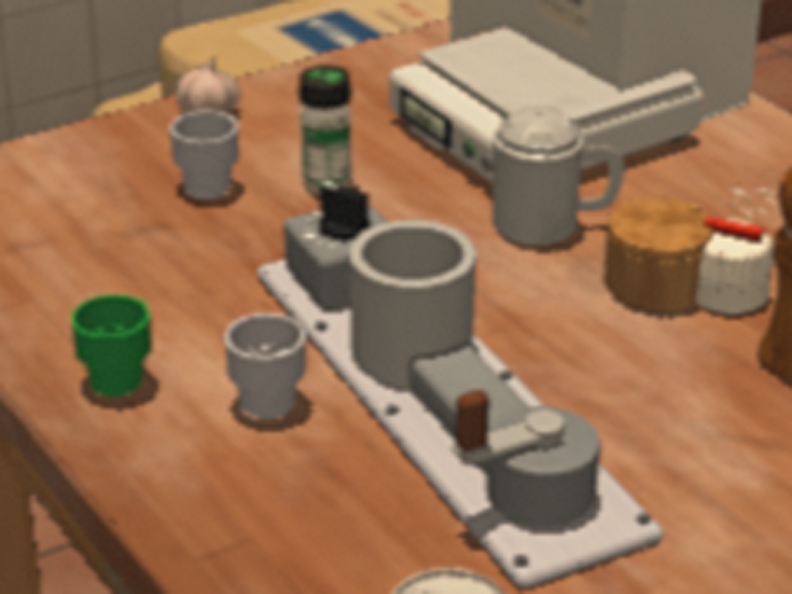

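The crop shows only two metal cups. The crank grip is at crop (472,420), the pod top at (545,440), and the plate corners at (522,582), (660,535) and (262,268).

```bash
python3 - <<'E'
from h import *
f=dict(np.load("side0.npz"))
c=np.array([(522,582),(660,535),(262,268)])/3.3+[200,160]
p=onplane(f,c,.012); print(p.round(3)); print(np.linalg.norm(p[0]-p[1]),np.linalg.norm(p[0]-p[2]))
d=(p[2]-p[0])[:2]; print("yaw +y dir",np.degrees(np.arctan2(d[1],d[0])))
e=(p[1]-p[0])[:2]; print("yaw +x dir",np.degrees(np.arctan2(e[1],e[0])))
P=cloud(f); im=f["img"]
# white plate and pod clouds
m=(abs(P[...,2]-.1)<.004)&(abs(P[...,0]-.55)<.08)&(abs(P[...,1]-.04)<.08)
q=P[m][:,:2]
from scipy.optimize import least_squares
s=least_squares(lambda v:(np.hypot(*(q-v).T)-.0415).clip(-.02,.02),[.55,.035],loss="soft_l1",f_scale=.003);print("tube",s.x,len(q))
m=(abs(P[...,2]-.06)<.003)&(abs(P[...,0]-.53)<.06)&(abs(P[...,1]+.16)<.07); print("pod",P[m].mean(0),len(P[m]))
E
```

```text
[[ 0.47  -0.224  0.012]
 [ 0.573 -0.236  0.012]
 [ 0.518  0.192  0.012]]
0.104404163990493 0.41851766116456796
yaw +y dir 83.35421467360345
yaw +x dir -6.675003571456601
tube [0.55187446 0.03027337] 270
pod [ 0.53292338 -0.16544615  0.05956165] 328
```

```bash
cat >> h.py <<'E'
from scipy.spatial.transform import Rotation as Ro
def cur():
    s=get_state(); return s["eef_pos"],Ro.from_euler("xyz",s["ee_rot"])
def rel(p,yaw_deg,tool=True):
    """row to TCP position p, tool down, tool-x at yaw_deg"""
    p0,R0=cur(); R=Ro.from_euler("xyz",[180,0,yaw_deg],degrees=True)
    d=R0.inv().apply(np.array(p)-p0)*1000; a=(R0.inv()*R).as_rotvec(degrees=True)
    return np.r_[d,a].round(1)
E
python3 - <<'E'
from h import *
f=grab_frame("wrist"); p,R=cur()
Rc=cv2.Rodrigues(np.float64(f["rvec"]))[0]; o=-Rc.T@f["tvec"]
print("cam in tool",R.inv().apply(o-p).round(4),"\n",(R.inv().as_matrix()@Rc.T).round(3),f["fovy"],f["k1"])
print(rel((.47,.06,.42),-120))
E
```

```text
cam in tool [-0.0003 -0.0704  0.0205] 
 [[ 1.    -0.001  0.001]
 [ 0.001  0.966  0.258]
 [-0.001 -0.258  0.966]] 68.46546211966577 -0.009995622989440556
[ 4.313e+02 -4.065e+02 -1.550e+01 -0.000e+00 -1.000e-01  6.300e+00]
```

Call:
drive_tool:
  moves:
    - [60, -56, -5, 0, 0, 1, -1]
    - [120, -112, -10, 0, 0, 2, -1]
    - [170, -160, -15, 0, 0, 3, -1]
    - [215, -203, -15, 0, 0, 4, -1]
    - [260, -245, -15, 0, 0, 5, -1]
    - [305, -287, -15, 0, 0, 6, -1]
    - [350, -330, -15, 0, 0, 6, -1]
    - [390, -368, -15, 0, 0, 6, -1]
    - [431, -406, -15, 0, 0, 6, -1]
    - [431, -406, -15, 0, 0, 6, -1]
    - [431, -406, -15, 0, 0, 6, -1]
    - [431, -406, -15, 0, 0, 6, -1]

```text
t: 1.65
eef_pos: [0.4697, 0.0607, 0.4195]
ee_rot: [3.141, -0.0, -2.089]
force: [-0.6, 0.1, -0.1]
width: 0.0875
```

```bash
python3 - <<'E'
from h import *
print(get_state()["eef_pos"],get_state()["q"].round(2))
f=grab_frame("wrist"); np.savez("w1.npz",**f); cv2.imwrite("pics/w1.png",f["img"][:,:,::-1])
E
```

```text
[0.46968206 0.0606516  0.41954157] [ 0.55  0.01 -0.39 -0.   -1.17  0.51]
```

View pics/w1.png

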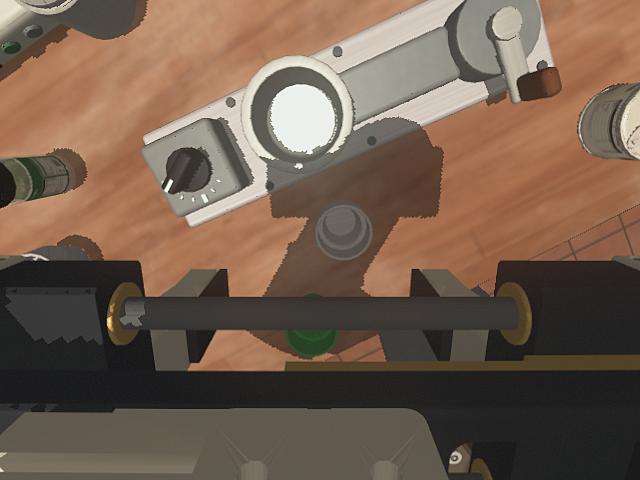

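The wrist view shows the tube at (298,108), cup 1 at (343,231), the knob at (186,171) with its pointer towards (165,188), the crank hub at (505,22) and the grip at (540,82). There is no hidden cup behind the tube.

```bash
python3 - <<'E'
from h import *
from scipy.optimize import least_squares
f=dict(np.load("w1.npz")); P=cloud(f); im=f["img"]
def ring(c,z,r,w=.06,t=.004):
    m=(abs(P[...,2]-z)<t)&(np.hypot(P[...,0]-c[0],P[...,1]-c[1])<w); q=P[m][:,:2]
    s=least_squares(lambda v:np.hypot(*(q-v).T)-r,c,loss="soft_l1",f_scale=.002); return s.x,len(q),P[m][:,2].mean()
print("tube",ring([.55,.033],.1,.0415))
print("cup1",ring([.437,.047],.06,.0275,.04))
hsv=cv2.cvtColor(im,cv2.COLOR_RGB2HSV)
def blob(box,mask,z):
    x0,y0,x1,y1=box; s=np.zeros((480,640),np.uint8); s[y0:y1,x0:x1]=mask[y0:y1,x0:x1]*255
    c=max(cv2.findContours(s,0,2)[0],key=cv2.contourArea); print(z,"px",cv2.minAreaRect(c)); return c
m=(abs(P[...,2]-.113)<.004); q=P[m]; q=q[np.hypot(q[:,0]-.474,q[:,1]+.15)<.05]; print("grip top",len(q),q.mean(0), circ)
r=cv2.minAreaRect((q[:,:2]*1e4).astype(np.float32)); print(r)
m=(abs(P[...,2]-.093)<.003); q=P[m]; q=q[np.hypot(q[:,0]-.56,q[:,1]-.145)<.04]; print("knob",len(q),q.mean(0))
r=cv2.minAreaRect((q[:,:2]*1e4).astype(np.float32)); print(r)
m=(abs(P[...,2]-.058)<.003); q=P[m]; q=q[np.hypot(q[:,0]-.56,q[:,1]-.145)<.07]; r=cv2.minAreaRect((q[:,:2]*1e4).astype(np.float32)); print("knob pod",r)
m=(abs(P[...,2]-.060)<.003); q=P[m]; q=q[np.hypot(q[:,0]-.528,q[:,1]+.156)<.06]; print("pod",len(q),ring([.528,-.156],.06,.03))
print(onplane(f,[(505,22)],.075), onplane(f,[(186,171),(165,188)],.093))
# plate long edge direction
e=onplane(f,[(143,137),(400,22)],.012);d=e[0]-e[1];print("edge far",np.degrees(np.arctan2(d[1],d[0])))
e=onplane(f,[(190,226),(545,64)],.012);d=e[0]-e[1];print("edge near",np.degrees(np.arctan2(d[1],d[0])))
E
```

```text
tube (array([0.55523086, 0.03286658]), 3756, np.float64(0.09935704222239444))
cup1 (array([0.4407633 , 0.04984368]), 567, np.float64(0.059279053634945844))
grip top 486 [ 0.48038119 -0.14856476  0.11174308] <function circ at 0x7f9ff9cc4ae0>
((4800.74169921875, -1490.048828125), (146.19451904296875, 212.76690673828125), 78.78584289550781)
knob 650 [0.56765339 0.14589346 0.09228238]
((5678.68212890625, 1463.7767333984375), (129.04124450683594, 392.62799072265625), 26.918466567993164)
knob pod ((5674.90087890625, 1463.912109375), (741.3927612304688, 737.1244506835938), 83.47795867919922)
pod 3523 (array([ 0.53023404, -0.15577239]), 3621, np.float64(0.05952620101630918))
[[ 0.53615294 -0.15391588  0.075     ]] [[0.56454762 0.13819058 0.093     ]
 [0.56164952 0.16256125 0.093     ]]
edge far 82.54687713008761
edge near 84.53373196186118
```

```bash
cat >> h.py <<'E'
C=np.array([.5335,-.1559]); RAD=.055
def gp(phi,z): a=np.radians(phi); return np.r_[C+RAD*np.array([np.cos(a),np.sin(a)]),z]
def arc(phi0,phi1,n,z,back=None):
    """rows from current pose along the crank circle; hand turns with it"""
    p0,R0=cur()
    for k in range(1,n+1):
        ph=phi0+(phi1-phi0)*k/n; d=R0.inv().apply(gp(ph,z)-p0)*1000
        print([*d.round(1).tolist(),0,0,round(-(ph-phi0),1)],end=", ")
    print()
E
python3 - <<'E'
from h import *
print(gp(173.5,.3),rel(gp(173.5,.3),83.5))
E
```

```text
[ 0.47885355 -0.14967382  0.3       ] [ 178.6 -112.2  119.6    0.    -0.   156.9]
```

Call:
drive_tool:
  moves:
    - [15, -10, 0, 0, 0, 10, -1]
    - [30, -20, 0, 0, 0, 20, -1]
    - [45, -30, 0, 0, 0, 30, -1]
    - [60, -40, 0, 0, 0, 40, -1]
    - [75, -48, 0, 0, 0, 50, -1]
    - [90, -57, 10, 0, 0, 60, -1]
    - [105, -66, 20, 0, 0, 70, -1]
    - [120, -76, 30, 0, 0, 80, -1]
    - [135, -85, 40, 0, 0, 90, -1]
    - [150, -95, 50, 0, 0, 100, -1]
    - [165, -104, 60, 0, 0, 110, -1]
    - [178.5, -112, 70, 0, 0, 120, -1]

```text
t: 3.2
eef_pos: [0.4791, -0.1493, 0.3494]
ee_rot: [3.142, 0.0, 2.097]
force: [0.9, -0.2, -0.4]
width: 0.0877
```

```bash
python3 - <<'E'
from h import *
print(get_state()["q"].round(2),rel(gp(173.5,.3),83.5))
E
```

```text
[ 0.09  0.12 -0.44 -0.   -1.01 -1.13] [-0.2 -0.4 49.4  0.   0.  36.6]
```

Call:
drive_tool:
  moves:
    - [0, 0, 15, 0, 0, 10, -1]
    - [0, 0, 30, 0, 0, 20, -1]
    - [0, 0, 40, 0, 0, 30, -1]
    - [0, 0, 49, 0, 0, 36.6, -1]
    - [0, 0, 60, 0, 0, 36.6, -1]
    - [0, 0, 75, 0, 0, 36.6, -1]
    - [0, 0, 91, 0, 0, 36.6, -1]
    - [0, 0, 91, 0, 0, 36.6, -1]
    - [0, 0, 91, 0, 0, 36.6, 1]
    - [0, 0, 91, 0, 0, 36.6, 1]
    - [0, 0, 91, 0, 0, 36.6, 1]
    - [0, 0, 91, 0, 0, 36.6, 1]
  grip_force: 12

```text
t: 4.7
eef_pos: [0.4789, -0.15, 0.259]
ee_rot: [3.141, -0.0, 1.462]
force: [0.6, -0.6, 0.4]
width: 0.0531
```

```bash
python3 - <<'E'
from h import *
s=get_state();print(s["eef_pos"],s["width"],s["q"].round(2),s["force"])
arc(173.5,173.5+120,12,.258)
f=grab_frame("wrist");cv2.imwrite("pics/g1.png",f["img"][:,:,::-1])
E
```

```text
[ 0.47886712 -0.14995129  0.25895948] 0.05309263191761344 [ 0.09  0.23 -0.56  0.   -0.79 -1.77] [ 0.56475259 -0.64877569  0.41709639]
[-9.3, 0.7, 1.0, 0, 0, -10.0], [-18.6, 3.2, 1.0, 0, 0, -20.0], [-27.3, 7.2, 1.0, 0, 0, -30.0], [-35.1, 12.7, 1.0, 0, 0, -40.0], [-41.9, 19.4, 1.0, 0, 0, -50.0], [-47.5, 27.2, 1.0, 0, 0, -60.0], [-51.6, 35.9, 1.0, 0, 0, -70.0], [-54.1, 45.2, 1.0, 0, 0, -80.0], [-55.0, 54.7, 1.0, 0, 0, -90.0], [-54.2, 64.3, 1.0, 0, 0, -100.0], [-51.7, 73.5, 1.0, 0, 0, -110.0], [-47.7, 82.2, 1.0, 0, 0, -120.0],
```

View pics/g1.png

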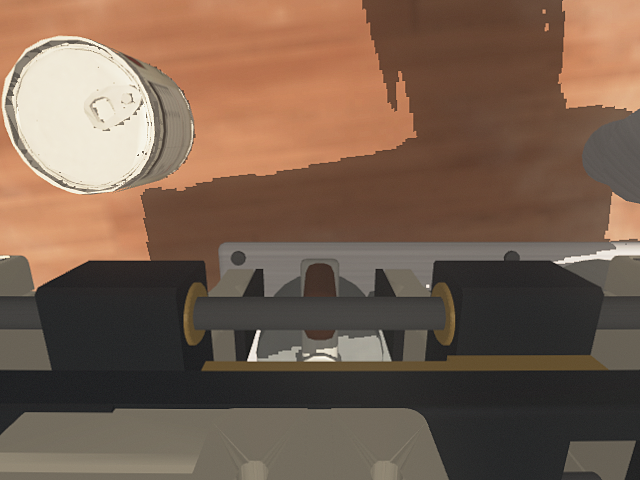

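The brown grip at (320,300) sits centred between the fingers, which are still closing at about 70 mm/s. I'll finish the grip first, then crank.

Call:
drive_tool:
  moves:
    - [0, 0, 0, 0, 0, 0, 1]
    - [0, 0, 0, 0, 0, 0, 1]
    - [0, 0, 0, 0, 0, 0, 1]
    - [0, 0, 0, 0, 0, 0, 1]
    - [0, 0, 0, 0, 0, 0, 1]
    - [0, 0, 0, 0, 0, 0, 1]
    - [0, 0, 0, 0, 0, 0, 1]

```text
t: 5.62
eef_pos: [0.4788, -0.1499, 0.2586]
ee_rot: [-3.142, -0.0, 1.462]
force: [0.2, 0.7, 1.9]
width: 0.0143
```

Call:
drive_tool:
  moves:
    - [-9.3, 0.7, 0, 0, 0, -10, 1]
    - [-18.6, 3.2, 0, 0, 0, -20, 1]
    - [-27.3, 7.2, 0, 0, 0, -30, 1]
    - [-35.1, 12.7, 0, 0, 0, -40, 1]
    - [-41.9, 19.4, 0, 0, 0, -50, 1]
    - [-47.5, 27.2, 0, 0, 0, -60, 1]
    - [-51.6, 35.9, 0, 0, 0, -70, 1]
    - [-54.1, 45.2, 0, 0, 0, -80, 1]
    - [-55, 54.7, 0, 0, 0, -90, 1]
    - [-54.2, 64.3, 0, 0, 0, -100, 1]
    - [-51.7, 73.5, 0, 0, 0, -110, 1]
    - [-47.7, 82.2, 0, 0, 0, -120, 1]

```text
t: 7.12
eef_pos: [0.5561, -0.2066, 0.2587]
ee_rot: [-3.141, 0.001, -2.722]
force: [1.6, 0.3, -0.4]
width: 0.014
```

```bash
python3 - <<'E'
from h import *
s=get_state();print(s["eef_pos"],gp(293.5,.258),s["width"],s["q"].round(2),s["force"],np.degrees(s["ee_rot"]))
arc(293.5,293.5+120,12,.259)
E
```

```text
[ 0.55605218 -0.20655914  0.25867305] [ 0.5554312 -0.2063383  0.258    ] 0.014002805424746434 [-0.03  0.36 -0.36  0.   -0.86  0.45] [ 1.62048263  0.26369109 -0.43664718] [-1.79963141e+02  4.35837396e-02 -1.55964214e+02]
[-9.1, 1.2, -0.3, 0, 0, -10.0], [-18.4, 3.6, -0.3, 0, 0, -20.0], [-27.1, 7.6, -0.3, 0, 0, -30.0], [-35.0, 13.0, -0.3, 0, 0, -40.0], [-41.8, 19.7, -0.3, 0, 0, -50.0], [-47.4, 27.5, -0.3, 0, 0, -60.0], [-51.5, 36.2, -0.3, 0, 0, -70.0], [-54.1, 45.4, -0.3, 0, 0, -80.0], [-55.0, 54.9, -0.3, 0, 0, -90.0], [-54.3, 64.5, -0.3, 0, 0, -100.0], [-51.9, 73.8, -0.3, 0, 0, -110.0], [-47.9, 82.5, -0.3, 0, 0, -120.0],
```

Call:
drive_tool:
  moves:
    - [-9.3, 0.9, 0, 0, 0, -10, 1]
    - [-18.6, 3.3, 0, 0, 0, -20, 1]
    - [-27.3, 7.3, 0, 0, 0, -30, 1]
    - [-35.1, 12.8, 0, 0, 0, -40, 1]
    - [-41.9, 19.5, 0, 0, 0, -50, 1]
    - [-47.5, 27.3, 0, 0, 0, -60, 1]
    - [-51.6, 36, 0, 0, 0, -70, 1]
    - [-54.1, 45.3, 0, 0, 0, -80, 1]
    - [-55, 54.8, 0, 0, 0, -90, 1]
    - [-54.3, 64.4, 0, 0, 0, -100, 1]
    - [-51.8, 73.6, 0, 0, 0, -110, 1]
    - [-47.8, 82.3, 0, 0, 0, -120, 1]

```text
t: 8.62
eef_pos: [0.5664, -0.111, 0.2587]
ee_rot: [-3.14, -0.001, -0.627]
force: [0.6, 1.6, -0.1]
width: 0.0137
```

```bash
python3 - <<'E'
from h import *
s=get_state();print(s["eef_pos"],gp(413.5,.258),s["width"],s["q"].round(2),s["force"],np.degrees(s["ee_rot"]))
arc(413.5,433.5,2,.259)
E
```

```text
[ 0.56641615 -0.11103312  0.25868407] [ 0.56621525 -0.11168787  0.258     ] 0.0137164394322172 [ 0.15  0.34 -0.39 -0.   -0.84  2.37] [ 0.56439238  1.61692985 -0.1312201 ] [-1.79920721e+02 -5.01442821e-02 -3.59314268e+01]
[-9.3, 1.4, -0.3, 0, 0, -10.0], [-18.6, 3.8, -0.3, 0, 0, -20.0],
```

Call:
drive_tool:
  moves:
    - [-9.3, 0.9, 0, 0, 0, -10, 1]
    - [-18.6, 3.3, 0, 0, 0, -20, 1]
    - [-18.6, 3.3, 0, 0, 0, -20, 1]
    - [-18.6, 3.3, 0, 0, 0, -20, 0]
    - [-18.6, 3.3, 0, 0, 0, -20, 0]
    - [-18.6, 3.3, 0, 0, 0, -20, 0]
    - [-18.6, 3.3, 0, 0, 0, -20, 0]
    - [-18.6, 3.3, 0, 0, 0, -20, 0]
    - [-18.6, 3.3, 0, 0, 0, -10, 0]
    - [-18.6, 3.3, 0, 0, 0, 0, 0]
    - [-18.6, 3.3, 0, 0, 0, 10, 0]
    - [-18.6, 3.3, 0, 0, 0, 20, 0]

```text
t: 10.12
eef_pos: [0.549, -0.1034, 0.2586]
ee_rot: [3.142, 0.0, -0.988]
force: [0.9, 0.7, -0.7]
width: 0.044
```

Call:
drive_tool:
  moves:
    - [0, 0, 0, 0, 0, 10, 0]
    - [0, 0, 0, 0, 0, 20, 0]
    - [0, 0, 0, 0, 0, 30, 0]
    - [0, 0, 0, 0, 0, 40, 0]
    - [0, 0, 0, 0, 0, 50, 0]
    - [0, 0, 0, 0, 0, 60, 0]
    - [0, 0, 0, 0, 0, 70, 0]
    - [0, 0, 0, 0, 0, 80, 0]
    - [0, 0, 0, 0, 0, 90, 0]
    - [0, 0, 0, 0, 0, 100, 0]
    - [0, 0, 0, 0, 0, 110, 0]
    - [0, 0, 0, 0, 0, 120, 0]

```text
t: 11.62
eef_pos: [0.549, -0.1034, 0.2587]
ee_rot: [-3.142, -0.0, -3.082]
force: [-0.5, 0.3, 0.1]
width: 0.0438
```

Call:
drive_tool:
  moves:
    - [0, 0, 0, 0, 0, 10, 0]
    - [0, 0, 0, 0, 0, 20, 0]
    - [0, 0, 0, 0, 0, 20, 0]
    - [0, 0, 0, 0, 0, 20, 1]
    - [0, 0, 0, 0, 0, 20, 1]
    - [0, 0, 0, 0, 0, 20, 1]
    - [0, 0, 0, 0, 0, 20, 1]
    - [0, 0, 0, 0, 0, 20, 1]
    - [0, 0, 0, 0, 0, 20, 1]

```text
t: 12.75
eef_pos: [0.549, -0.1034, 0.2587]
ee_rot: [-3.142, 0.0, 2.858]
force: [-0.4, -0.1, 0.3]
width: 0.014
```

```bash
python3 - <<'E'
from h import *
s=get_state();print(s["eef_pos"],gp(433.5,.258),s["width"],s["q"].round(2),s["force"],np.degrees(s["ee_rot"]))
arc(433.5,433.5+120,12,.259)
E
```

```text
[ 0.54903758 -0.1033795   0.25867468] [ 0.54912084 -0.10316491  0.258     ] 0.014019448029832769 [ 0.16  0.31 -0.43  0.   -0.83 -0.45] [-0.39031263 -0.05209315  0.32303625] [-1.79998897e+02  5.77767785e-03  1.63762501e+02]
[9.5, -0.6, -0.3, 0, 0, -10.0], [18.8, -3.0, -0.3, 0, 0, -20.0], [27.5, -7.0, -0.3, 0, 0, -30.0], [35.4, -12.5, -0.3, 0, 0, -40.0], [42.2, -19.2, -0.3, 0, 0, -50.0], [47.7, -27.1, -0.3, 0, 0, -60.0], [51.8, -35.7, -0.3, 0, 0, -70.0], [54.4, -45.0, -0.3, 0, 0, -80.0], [55.2, -54.5, -0.3, 0, 0, -90.0], [54.4, -64.1, -0.3, 0, 0, -100.0], [52.0, -73.3, -0.3, 0, 0, -110.0], [48.0, -82.1, -0.3, 0, 0, -120.0],
```

Call:
drive_tool:
  moves:
    - [9.5, -0.7, 0, 0, 0, -10, 1]
    - [18.8, -3.1, 0, 0, 0, -20, 1]
    - [27.5, -7.1, 0, 0, 0, -30, 1]
    - [35.4, -12.6, 0, 0, 0, -40, 1]
    - [42.2, -19.3, 0, 0, 0, -50, 1]
    - [47.7, -27.2, 0, 0, 0, -60, 1]
    - [51.8, -35.9, 0, 0, 0, -70, 1]
    - [54.3, -45.2, 0, 0, 0, -80, 1]
    - [55.1, -54.7, 0, 0, 0, -90, 1]
    - [54.3, -64.2, 0, 0, 0, -100, 1]
    - [51.8, -73.5, 0, 0, 0, -110, 1]
    - [47.8, -82.2, 0, 0, 0, -120, 1]

```text
t: 14.25
eef_pos: [0.4807, -0.169, 0.2587]
ee_rot: [-3.14, -0.0, -1.325]
force: [4.6, 2.9, -5.8]
width: 0.0142
```

Call:
drive_tool:
  moves:
    - [9.5, -0.7, 0, 0, 0, -10, 1]
    - [18.8, -3.1, 0, 0, 0, -20, 1]
    - [27.5, -7.1, 0, 0, 0, -30, 1]
    - [35.4, -12.6, 0, 0, 0, -40, 1]
    - [42.2, -19.3, 0, 0, 0, -50, 1]
    - [47.7, -27.2, 0, 0, 0, -60, 1]
    - [51.8, -35.9, 0, 0, 0, -70, 1]
    - [51.8, -35.9, 0, 0, 0, -70, 0]
    - [51.8, -35.9, 0, 0, 0, -70, 0]
    - [51.8, -35.9, 0, 0, 0, -70, 0]
    - [51.8, -35.9, 0, 0, 0, -70, 0]
    - [51.8, -35.9, 0, 0, 0, -70, 0]

```text
t: 15.75
eef_pos: [0.5273, -0.2033, 0.2586]
ee_rot: [3.129, -0.002, -0.117]
force: [0.1, 0.0, -0.4]
width: 0.0445
```

```bash
python3 - <<'E'
from h import *
s=get_state();print(s["eef_pos"],gp(623.5,.258),s["width"],s["q"].round(2),s["force"],np.degrees(s["ee_rot"]))
E
```

```text
[ 0.52725516 -0.20328486  0.25858474] [ 0.52727382 -0.21054645  0.258     ] 0.04445380360173783 [-0.02  0.32 -0.43  0.02 -0.83  3.03] [ 0.09295728  0.0091122  -0.37991239] [ 1.79281814e+02 -8.92056028e-02 -6.69728499e+00]
```

Call:
drive_tool:
  moves:
    - [0, 0, 0, 0, 0, 10, 0]
    - [0, 0, 0, 0, 0, 20, 0]
    - [0, 0, 0, 0, 0, 30, 0]
    - [0, 0, 0, 0, 0, 40, 0]
    - [0, 0, 0, 0, 0, 50, 0]
    - [0, 0, 0, 0, 0, 60, 0]
    - [0, 0, 0, 0, 0, 70, 0]
    - [0, 0, 0, 0, 0, 80, 0]
    - [0, 0, 0, 0, 0, 90, 0]
    - [0, 0, 0, 0, 0, 100, 0]
    - [0, 0, 0, 0, 0, 110, 0]
    - [0, 0, 0, 0, 0, 120, 0]

```text
t: 17.25
eef_pos: [0.5273, -0.2033, 0.2585]
ee_rot: [-3.134, -0.01, -2.217]
force: [0.4, 1.0, -0.0]
width: 0.0437
```

```bash
python3 - <<'E'
from h import *
s=get_state();print(s["q"].round(2),s["force"],rel(gp(262.8,.2587),172.8))
f=grab_frame("wrist");P=cloud(f); m=(abs(P[...,2]-.113)<.004)&(np.hypot(P[...,0]-C[0],P[...,1]-C[1])<.08); q=P[m]
hsv=cv2.cvtColor(f["img"],cv2.COLOR_RGB2HSV)[m]; print(len(q),q.mean(0)); cv2.imwrite("pics/g2.png",f["img"][:,:,::-1])
f=grab_frame("side"); np.savez("s2.npz",**f)
E
```

```text
[-0.02  0.32 -0.43  0.02 -0.83  0.93] [ 0.42063696  0.96261651 -0.03325918] [ 6.1 -3.8 -0.1 -0.7 -0.3 60.2]
476 [ 0.53747616 -0.20613874  0.11140565]
```

View pics/g2.png

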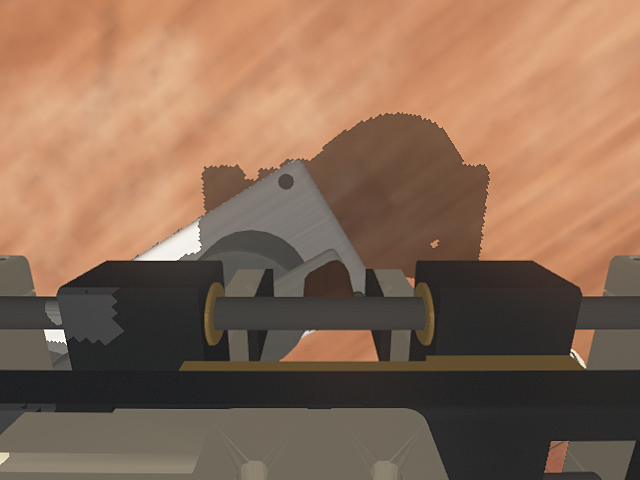

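The blade is at (328,280), ahead of the bar, so the hand needs to re-centre on it by about 7 mm.

```bash
python3 - <<'E'
from h import *
print(rel(gp(270.5,.2587),180.5))
E
```

```text
[ 2.1 -9.9 -0.1 -0.7 -0.3 52.7]
```

Call:
drive_tool:
  moves:
    - [2, -5, 0, -0.7, -0.3, 0, 0]
    - [2, -10, 0, -0.7, -0.3, 0, 0]
    - [2, -10, 0, -0.7, -0.3, 10, 0]
    - [2, -10, 0, -0.7, -0.3, 20, 0]
    - [2, -10, 0, -0.7, -0.3, 30, 0]
    - [2, -10, 0, -0.7, -0.3, 40, 0]
    - [2, -10, 0, -0.7, -0.3, 52.7, 0]
    - [2, -10, 0, -0.7, -0.3, 52.7, 0]

```text
t: 18.35
eef_pos: [0.5344, -0.2111, 0.2586]
ee_rot: [3.141, -0.001, -3.131]
force: [0.3, 0.1, 1.3]
width: 0.0437
```

Call:
drive_tool:
  moves:
    - [0, 0, 0, 0, 0, 0, 1]
    - [0, 0, 0, 0, 0, 0, 1]
    - [0, 0, 0, 0, 0, 0, 1]
    - [0, 0, 0, 0, 0, 0, 1]
    - [0, 0, 0, 0, 0, 0, 1]
    - [0, 0, 0, 0, 0, 0, 1]

```text
t: 19.1
eef_pos: [0.534, -0.211, 0.2584]
ee_rot: [3.141, -0.001, -3.131]
force: [-1.3, -3.4, -2.3]
width: 0.0138
```

```bash
python3 - <<'E'
from h import *
s=get_state();print(s["eef_pos"],gp(270.5,.2587),s["width"],s["q"].round(2),s["force"],np.degrees(s["ee_rot"]))
f=grab_frame("wrist");cv2.imwrite("pics/g3.png",f["img"][200:400,150:500,::-1])
E
```

```text
[ 0.53401033 -0.21099129  0.25840228] [ 0.53397996 -0.21089791  0.2587    ] 0.013832063125714767 [-0.04  0.33 -0.4  -0.   -0.84  0.05] [-1.32972624 -3.3814852  -2.27844199] [ 1.79994646e+02 -7.31615039e-02 -1.79402567e+02]
```

View pics/g3.png

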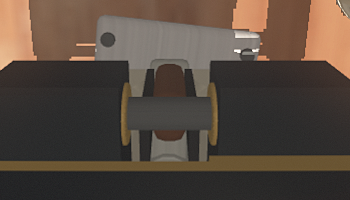

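The blade is clamped squarely again, at phi 630.5 of 893.5. Continuing.

Call:
drive_tool:
  moves:
    - [9.5, -0.8, 0, 0, 0, -10, 1]
    - [18.8, -3.3, 0, 0, 0, -20, 1]
    - [27.5, -7.3, 0, 0, 0, -30, 1]
    - [35.4, -12.8, 0, 0, 0, -40, 1]
    - [42.1, -19.6, 0, 0, 0, -50, 1]
    - [47.6, -27.4, 0, 0, 0, -60, 1]
    - [51.7, -36.1, 0, 0, 0, -70, 1]
    - [54.2, -45.4, 0, 0, 0, -80, 1]
    - [55, -54.9, 0, 0, 0, -90, 1]
    - [54.2, -64.5, 0, 0, 0, -100, 1]
    - [51.7, -73.7, 0, 0, 0, -110, 1]
    - [47.6, -82.4, 0, 0, 0, -120, 1]

```text
t: 20.65
eef_pos: [0.488, -0.2939, 0.2591]
ee_rot: [-3.141, -0.0, -1.031]
force: [-0.1, 0.1, -0.1]
width: 0.0003
```

Call:
drive_tool:
  moves:
    - [9.5, -0.8, 0, 0, 0, -10, 1]
    - [18.8, -3.3, 0, 0, 0, -20, 1]
    - [18.8, -3.3, 0, 0, 0, -20, 1]
    - [18.8, -3.3, 0, 0, 0, -20, 0]
    - [18.8, -3.3, 0, 0, 0, -20, 0]
    - [18.8, -3.3, 0, 0, 0, -20, 0]
    - [18.8, -3.3, 0, 0, 0, -20, 0]
    - [18.8, -3.3, 0, 0, 0, -20, 0]

```text
t: 21.65
eef_pos: [0.4998, -0.3082, 0.2587]
ee_rot: [3.141, 0.001, -0.688]
force: [-0.1, -0.1, 0.1]
width: 0.0418
```

```bash
python3 - <<'E'
from h import *
s=get_state();print(s["eef_pos"],gp(770.5,.2587),s["width"],s["q"].round(2),s["force"],np.degrees(s["ee_rot"]))
E
```

```text
[ 0.49980168 -0.30823025  0.25865805] [ 0.5684843  -0.11346065  0.2587    ] 0.041827758941378745 [-0.22  0.35 -0.37  0.   -0.85  2.67] [-0.14039702 -0.10775894  0.09155109] [ 1.79977870e+02  3.90018235e-02 -3.94183986e+01]
```

I made an error here. For this hand orientation the tangential sign should have been the other way, so the fingers slid off the grip. I'll back up above it and look before going on.

```bash
python3 - <<'E'
from h import *
print(rel((.534,-.19,.33),-179.5))
E
```

```text
[-4.870e+01 -1.130e+02 -7.140e+01  1.000e-01 -0.000e+00  1.401e+02]
```

Call:
drive_tool:
  moves:
    - [0, 0, -40, 0, 0, 10, 0]
    - [-10, -20, -71, 0, 0, 20, 0]
    - [-20, -45, -71, 0, 0, 30, 0]
    - [-30, -70, -71, 0, 0, 40, 0]
    - [-40, -90, -71, 0, 0, 50, 0]
    - [-48.7, -113, -71, 0, 0, 60, 0]
    - [-48.7, -113, -71, 0, 0, 70, 0]
    - [-48.7, -113, -71, 0, 0, 80, 0]
    - [-48.7, -113, -71, 0, 0, 90, 0]
    - [-48.7, -113, -71, 0, 0, 100, 0]
    - [-48.7, -113, -71, 0, 0, 110, 0]
    - [-48.7, -113, -71, 0, 0, 120, 0]

```text
t: 23.15
eef_pos: [0.5339, -0.1901, 0.3296]
ee_rot: [3.141, -0.001, -2.788]
force: [-0.0, 0.4, 1.3]
width: 0.0439
```

Call:
drive_tool:
  moves:
    - [0, 0, 0, 0, 0, 10, 0]
    - [0, 0, 0, 0, 0, 20, 0]
    - [0, 0, 0, 0, 0, 20, 0]

```text
t: 23.52
eef_pos: [0.5339, -0.1901, 0.3296]
ee_rot: [3.141, -0.001, -3.13]
force: [-0.4, 0.0, -0.5]
width: 0.0436
```

```bash
python3 - <<'E'
from h import *
s=get_state();print(s["eef_pos"],s["q"].round(2))
f=grab_frame("wrist");g=grab_frame("side");np.savez("s3.npz",**g);P=cloud(f)
m=(abs(P[...,2]-.112)<.004)&(np.hypot(P[...,0]-C[0],P[...,1]-C[1])<.09);q=P[m];print(len(q),q.mean(0));
r=cv2.minAreaRect((q[:,:2]*1e4).astype(np.float32)); print(r)
Q=cloud(g);m=(abs(Q[...,2]-.112)<.005)&(np.hypot(Q[...,0]-C[0],Q[...,1]-C[1])<.09);print("side",m.sum(),Q[m].mean(0))
cv2.imwrite("pics/g4.png",np.vstack([f["img"][:350,:,::-1],g["img"][180:400,:,::-1]]))
E
```

```text
[ 0.53391428 -0.19006001  0.32957621] [ 0.    0.24 -0.33 -0.   -0.99  0.01]
716 [ 0.49990843 -0.19865026  0.11147653]
((4996.14794921875, -1978.6732177734375), (214.18389892578125, 134.86756896972656), 47.60622024536133)
side 43 [ 0.49437392 -0.20048192  0.11123094]
```

View pics/g4.png

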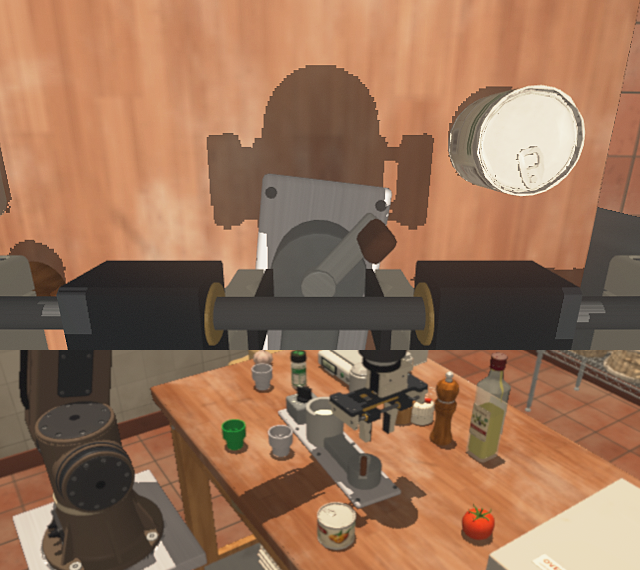

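The grip is now at wrist (377,240), which is phi = 591°: it swung back about 40°. Nothing else was disturbed. I'll regrasp there.

```bash
python3 - <<'E'
from h import *
print(rel(gp(231.4,.2587),141.4))
E
```

```text
[34.8 -8.3 70.9 -0.  -0.  39.4]
```

Call:
drive_tool:
  moves:
    - [10, -2, 0, 0, 0, 10, 0]
    - [20, -5, 0, 0, 0, 20, 0]
    - [34.8, -8.3, 0, 0, 0, 30, 0]
    - [34.8, -8.3, 10, 0, 0, 39.4, 0]
    - [34.8, -8.3, 30, 0, 0, 39.4, 0]
    - [34.8, -8.3, 50, 0, 0, 39.4, 0]
    - [34.8, -8.3, 71, 0, 0, 39.4, 0]
    - [34.8, -8.3, 71, 0, 0, 39.4, 1]
    - [34.8, -8.3, 71, 0, 0, 39.4, 1]
    - [34.8, -8.3, 71, 0, 0, 39.4, 1]
    - [34.8, -8.3, 71, 0, 0, 39.4, 1]
    - [34.8, -8.3, 71, 0, 0, 39.4, 1]

```text
t: 25.12
eef_pos: [0.4993, -0.1987, 0.2594]
ee_rot: [-3.142, 0.0, 2.465]
force: [-2.3, 1.3, 6.5]
width: 0.0139
```

```bash
python3 - <<'E'
from h import *
s=get_state();print(s["eef_pos"],gp(231.4,.2587),s["width"],s["q"].round(2),s["force"],np.degrees(s["ee_rot"]))
arc(231.4,351.4,12,.2587)
E
```

```text
[ 0.49931122 -0.19873636  0.25937859] [ 0.49918662 -0.19888363  0.2587    ] 0.013880733683212106 [-0.01  0.28 -0.48  0.   -0.81 -0.66] [-2.29492427  1.31131954  6.52624351] [-1.79999526e+02  5.16238868e-03  1.41214061e+02]
[-9.5, 0.7, 0.7, 0, 0, -10.0], [-18.8, 3.2, 0.7, 0, 0, -20.0], [-27.5, 7.3, 0.7, 0, 0, -30.0], [-35.3, 12.8, 0.7, 0, 0, -40.0], [-42.1, 19.6, 0.7, 0, 0, -50.0], [-47.5, 27.5, 0.7, 0, 0, -60.0], [-51.6, 36.2, 0.7, 0, 0, -70.0], [-54.0, 45.4, 0.7, 0, 0, -80.0], [-54.8, 55.0, 0.7, 0, 0, -90.0], [-53.9, 64.5, 0.7, 0, 0, -100.0], [-51.4, 73.8, 0.7, 0, 0, -110.0], [-47.4, 82.5, 0.7, 0, 0, -120.0],
```

Next is 120° more, then 80°, with the correct sign.

Call:
drive_tool:
  moves:
    - [-9.5, 0.7, 0, 0, 0, -10, 1]
    - [-18.8, 3.2, 0, 0, 0, -20, 1]
    - [-27.5, 7.3, 0, 0, 0, -30, 1]
    - [-35.3, 12.8, 0, 0, 0, -40, 1]
    - [-42.1, 19.6, 0, 0, 0, -50, 1]
    - [-47.5, 27.5, 0, 0, 0, -60, 1]
    - [-51.6, 36.2, 0, 0, 0, -70, 1]
    - [-54, 45.4, 0, 0, 0, -80, 1]
    - [-54.9, 55, 0, 0, 0, -90, 1]
    - [-54, 64.5, 0, 0, 0, -100, 1]
    - [-51.5, 73.8, 0, 0, 0, -110, 1]
    - [-47.5, 82.4, 0, 0, 0, -120, 1]

```text
t: 26.62
eef_pos: [0.5885, -0.1641, 0.2594]
ee_rot: [-3.141, -0.0, -1.719]
force: [-1.7, 0.8, 6.5]
width: 0.0141
```

Call:
drive_tool:
  moves:
    - [-9.5, 0.7, 0, 0, 0, -10, 1]
    - [-18.8, 3.2, 0, 0, 0, -20, 1]
    - [-27.5, 7.3, 0, 0, 0, -30, 1]
    - [-35.3, 12.8, 0, 0, 0, -40, 1]
    - [-42.1, 19.6, 0, 0, 0, -50, 1]
    - [-47.5, 27.5, 0, 0, 0, -60, 1]
    - [-51.6, 36.2, 0, 0, 0, -70, 1]
    - [-51.6, 36.2, 0, 0, 0, -70, 1]

```text
t: 27.62
eef_pos: [0.5604, -0.1074, 0.2594]
ee_rot: [-3.141, -0.001, -0.503]
force: [1.3, 1.1, 4.5]
width: 0.014
```

```bash
python3 - <<'E'
from h import *
s=get_state();print(s["eef_pos"],gp(421.4,.2587),s["width"],s["q"].round(2),s["force"],np.degrees(s["ee_rot"]))
E
```

```text
[ 0.56037346 -0.10738231  0.25941004] [ 0.55982805 -0.10761094  0.2587    ] 0.01396330021244086 [ 0.15  0.32 -0.41  0.   -0.84  2.49] [1.28682501 1.09816643 4.50473021] [-1.79956988e+02 -5.90197021e-02 -2.88005868e+01]
```

Call:
drive_tool:
  moves:
    - [0, 0, 0, 0, 0, 0, 0]
    - [0, 0, 0, 0, 0, 0, 0]
    - [0, 0, 0, 0, 0, 0, 0]
    - [0, 0, 0, 0, 0, 0, 0]
    - [0, 0, 0, 0, 0, 0, 0]
    - [0, 0, 0, 0, 0, 10, 0]
    - [0, 0, 0, 0, 0, 20, 0]
    - [0, 0, 0, 0, 0, 30, 0]
    - [0, 0, 0, 0, 0, 40, 0]
    - [0, 0, 0, 0, 0, 50, 0]
    - [0, 0, 0, 0, 0, 60, 0]
    - [0, 0, 0, 0, 0, 70, 0]

```text
t: 29.12
eef_pos: [0.56, -0.1077, 0.2586]
ee_rot: [3.141, 0.0, -1.73]
force: [-0.4, -0.1, 0.4]
width: 0.0442
```

Call:
drive_tool:
  moves:
    - [0, 0, 0, 0, 0, 10, 0]
    - [0, 0, 0, 0, 0, 20, 0]
    - [0, 0, 0, 0, 0, 30, 0]
    - [0, 0, 0, 0, 0, 40, 0]
    - [0, 0, 0, 0, 0, 50, 0]
    - [0, 0, 0, 0, 0, 60, 0]
    - [0, 0, 0, 0, 0, 70, 0]
    - [0, 0, 0, 0, 0, 80, 0]
    - [0, 0, 0, 0, 0, 90, 0]
    - [0, 0, 0, 0, 0, 100, 0]
    - [0, 0, 0, 0, 0, 110, 0]
    - [0, 0, 0, 0, 0, 110, 0]

```text
t: 30.62
eef_pos: [0.56, -0.1077, 0.2586]
ee_rot: [-3.141, -0.001, 2.64]
force: [0.5, -0.3, -0.2]
width: 0.0437
```

Call:
drive_tool:
  moves:
    - [0, 0, 0, 0, 0, 0, 1]
    - [0, 0, 0, 0, 0, 0, 1]
    - [0, 0, 0, 0, 0, 0, 1]
    - [0, 0, 0, 0, 0, 0, 1]
    - [0, 0, 0, 0, 0, 0, 1]
    - [0, 0, 0, 0, 0, 0, 1]

```text
t: 31.38
eef_pos: [0.5601, -0.1078, 0.2586]
ee_rot: [-3.141, -0.001, 2.639]
force: [0.3, -0.5, -1.6]
width: 0.0138
```

```bash
python3 - <<'E'
from h import *
s=get_state();print(s["eef_pos"],gp(421.4,.2587),s["width"],s["q"].round(2),s["force"],np.degrees(s["ee_rot"]))
arc(421.4,421.4+114,12,.259)
E
```

```text
[ 0.56009782 -0.1077535   0.25859939] [ 0.55982805 -0.10761094  0.2587    ] 0.01379814743093013 [ 0.15  0.33 -0.41 -0.   -0.84 -0.66] [ 0.25136386 -0.46469007 -1.63959669] [-1.79983522e+02 -3.33774844e-02  1.51213053e+02]
[9.4, -0.8, -0.4, 0, 0, -9.5], [18.2, -3.1, -0.4, 0, 0, -19.0], [26.5, -6.8, -0.4, 0, 0, -28.5], [34.1, -11.8, -0.4, 0, 0, -38.0], [40.8, -18.0, -0.4, 0, 0, -47.5], [46.4, -25.2, -0.4, 0, 0, -57.0], [50.6, -33.2, -0.4, 0, 0, -66.5], [53.5, -41.9, -0.4, 0, 0, -76.0], [55.0, -50.9, -0.4, 0, 0, -85.5], [54.9, -60.0, -0.4, 0, 0, -95.0], [53.3, -68.9, -0.3, 0, 0, -104.5], [50.3, -77.5, -0.3, 0, 0, -114.0],
```

Call:
drive_tool:
  moves:
    - [9.4, -0.8, 0, 0, 0, -9.5, 1]
    - [18.2, -3.1, 0, 0, 0, -19, 1]
    - [26.5, -6.8, 0, 0, 0, -28.5, 1]
    - [34.1, -11.8, 0, 0, 0, -38, 1]
    - [40.8, -18, 0, 0, 0, -47.5, 1]
    - [46.4, -25.2, 0, 0, 0, -57, 1]
    - [50.6, -33.2, 0, 0, 0, -66.5, 1]
    - [53.5, -41.9, 0, 0, 0, -76, 1]
    - [55, -50.9, 0, 0, 0, -85.5, 1]
    - [54.9, -60, 0, 0, 0, -95, 1]
    - [53.3, -68.9, 0, 0, 0, -104.5, 1]
    - [50.5, -77, 0, 0, 0, -113.5, 1]

```text
t: 32.88
eef_pos: [0.4794, -0.1507, 0.2586]
ee_rot: [-3.14, 0.001, -1.658]
force: [7.7, 24.8, -3.1]
width: 0.0146
```

Call:
drive_tool:
  moves:
    - [0, 0, 0, 0, 0, 0, 1]
    - [1.5, 0, 0, 0, 0, 0, 1]
    - [1.5, 0, 0, 0, 0, 0, 1]

```text
t: 33.25
eef_pos: [0.4794, -0.1507, 0.2586]
ee_rot: [-3.14, 0.003, -1.664]
force: [3.0, 15.4, -2.5]
width: 0.014
```

```bash
python3 - <<'E'
from h import *
s=get_state();print(s["eef_pos"],gp(173.5,.2587),s["width"],s["q"].round(2),s["force"],np.degrees(s["ee_rot"]))
g=grab_frame("side");P=cloud(g);m=(np.hypot(P[...,0]-.555,P[...,1]-.033)<.03)&(P[...,2]>.02)&(P[...,2]<.12);print(m.sum(),np.median(P[m][:,2]))
E
```

```text
[ 0.47939994 -0.15069316  0.25862381] [ 0.47885355 -0.14967382  0.2587    ] 0.014009621599592799 [ 0.09  0.23 -0.55 -0.   -0.79  1.39] [ 2.9840163  15.40748604 -2.53512788] [-179.89275294    0.19303756  -95.34517682]
0 nan
  return _methods._mean(a, axis=axis, dtype=dtype,
  ret = ret.dtype.type(ret / rcount)
```

The crank is at the stop: 15–25 N of resistance, at the expected angle. Now I'll open, rise and look at the plate and cups.

Call:
drive_tool:
  moves:
    - [0, 0, 0, 0, 0, 0, -1]
    - [0, 0, 0, 0, 0, 0, -1]
    - [0, 0, 0, 0, 0, 0, -1]
    - [0, 0, 0, 0, 0, 0, -1]
    - [0, 0, 0, 0, 0, 0, -1]
    - [0, 0, -60, 0, 0, 0, -1]
    - [0, 0, -120, 0, 0, 0, -1]
    - [0, 0, -160, 0, 0, 0, -1]

```text
t: 34.3
eef_pos: [0.4786, -0.1525, 0.4218]
ee_rot: [-3.139, 0.0, -1.663]
force: [1.0, -0.7, 0.2]
width: 0.0859
```

```bash
python3 - <<'E'
from h import *
print(rel((.45,.06,.42),-110),get_state()["width"])
E
```

```text
[-2.09e+02  4.82e+01  1.70e+00 -1.00e-01  0.00e+00  1.47e+01] 0.08591148354555632
```

Call:
drive_tool:
  moves:
    - [-50, 12, 0, 0, 0, 5, -1]
    - [-100, 24, 0, 0, 0, 10, -1]
    - [-155, 36, 0, 0, 0, 14.7, -1]
    - [-209, 48, 0, 0, 0, 14.7, -1]
    - [-209, 48, 0, 0, 0, 14.7, -1]
    - [-209, 48, 0, 0, 0, 14.7, -1]

```text
t: 35.05
eef_pos: [0.45, 0.0603, 0.4187]
ee_rot: [3.141, -0.0, -1.919]
force: [1.3, 0.8, 0.0]
width: 0.0877
```

```bash
cat >> h.py <<'E'
from scipy.optimize import least_squares
def ring(P,c,z,r,w=.06,t=.004):
    m=(abs(P[...,2]-z)<t)&(np.hypot(P[...,0]-c[0],P[...,1]-c[1])<w); q=P[m][:,:2]
    s=least_squares(lambda v:np.hypot(*(q-v).T)-r,c,loss="soft_l1",f_scale=.002); return s.x.round(4),len(q),P[m][:,2].mean()
E
python3 - <<'E'
from h import *
s=get_state();print(s["eef_pos"],s["q"].round(2))
f=grab_frame("wrist");P=cloud(f);np.savez("w3.npz",**f)
print("cup1",ring(P,[.44,.05],.06,.0275,.05))
m=(np.hypot(P[...,0]-.555,P[...,1]-.033)<.03);print("plate z",np.median(P[m][:,2]))
m=(np.hypot(P[...,0]-.555,P[...,1]-.033)<.05)&(abs(P[...,2]-.0975)<.01)
mm=m&(f["img"].min(2)>200); print("plate centre",P[mm].mean(0),mm.sum())
print("tube",ring(P,[.555,.033],.1,.0415,.055,.0025))
g=grab_frame("side");Q=cloud(g)
print("cup2",ring(Q,[.55,.349],.06,.0275,.05)); print("cup1 side",ring(Q,[.437,.047],.06,.0275,.05))
m=(abs(Q[...,2]-.04)<.03)&(Q[...,0]>.5)&(Q[...,1]>.4)&(Q[...,0]<.75);q=Q[m];print("garlic",q.mean(0),q.min(0),q.max(0))
print("green",ring(Q,[.36,.11],.06,.0275,.05))
print(rel((.44,.05,.30),-110))
E
```

```text
[0.45004104 0.06032057 0.41868729] [ 0.57 -0.02 -0.43 -0.   -1.17  0.65]
cup1 (array([0.4406, 0.0499]), 575, np.float64(0.05936078742501201))
plate z 0.09458436573622564
plate centre [0.55518888 0.03346254 0.09594124] 7842
tube (array([0.5553, 0.0328]), 3843, np.float64(0.09941124581601818))
cup2 (array([0.552 , 0.3495]), 60, np.float64(0.058599954242635297))
cup1 side (array([0.437 , 0.0475]), 92, np.float64(0.05892888655398177))
garlic [0.61992564 1.39299281 0.03823735] [0.50005505 0.43222149 0.01004136] [0.74953754 1.7082729  0.06990532]
green (array([0.3566, 0.1315]), 90, np.float64(0.05867342414487384))
[ 1.230e+01  6.300e+00  1.186e+02  1.000e-01 -0.000e+00 -1.000e-01]
```

The plate is up (z = 0.0946) and cup 1 is at (0.4406, 0.0499). I'll grasp it.

Call:
drive_tool:
  moves:
    - [12, 6, 50, 0, 0, 0, -1]
    - [12, 6, 100, 0, 0, 0, -1]
    - [12.3, 6.3, 140, 0, 0, 0, -1]
    - [12.3, 6.3, 175, 0, 0, 0, -1]
    - [12.3, 6.3, 207, 0, 0, 0, -1]
    - [12.3, 6.3, 207, 0, 0, 0, -1]
    - [12.3, 6.3, 207, 0, 0, 0, 1]
    - [12.3, 6.3, 207, 0, 0, 0, 1]
    - [12.3, 6.3, 207, 0, 0, 0, 1]
    - [12.3, 6.3, 207, 0, 0, 0, 1]
    - [12.3, 6.3, 207, 0, 0, 0, 1]
    - [12.3, 6.3, 207, 0, 0, 0, 1]
  grip_force: 12

```text
t: 36.65
eef_pos: [0.4401, 0.0509, 0.2125]
ee_rot: [-3.142, 0.0, -1.919]
force: [-2.0, -0.8, 7.3]
width: 0.0584
```

Call:
drive_tool:
  moves:
    - [0, 0, 0, 0, 0, 0, 1]
    - [0, 0, -20, 0, 0, 0, 1]
    - [0, 0, -60, 0, 0, 0, 1]
    - [0, 0, -110, 0, 0, 0, 1]
    - [0, 0, -140, 0, 0, 0, 1]
    - [0, 0, -140, 0, 0, 0, 1]

```text
t: 37.4
eef_pos: [0.4404, 0.0511, 0.3542]
ee_rot: [-3.139, 0.004, -1.92]
force: [-0.4, 0.4, -1.4]
width: 0.059
```

```bash
python3 - <<'E'
from h import *
s=get_state();print(s["eef_pos"],s["width"],s["force"])
print(rel((.5552,.0330,.3073),-110))
f=grab_frame("wrist");g=grab_frame("side");np.savez("s4.npz",**g);P=cloud(g)
m=(P[...,2]>.13)&(P[...,2]<.25)&(np.hypot(P[...,0]-s["eef_pos"][0],P[...,1]-s["eef_pos"][1])<.06)
q=P[m];im=g["img"][m];print(len(q))
cv2.imwrite("pics/c1.png",np.vstack([f["img"][150:400,:,::-1],g["img"][100:400,:,::-1]]))
E
```

```text
[0.44039389 0.05105749 0.35421487] 0.05904713240019516 [-0.37052959  0.42706687 -1.36236044]
[ -22.1 -113.9   47.3   -0.2    0.2    0. ]
545
```

View pics/c1.png

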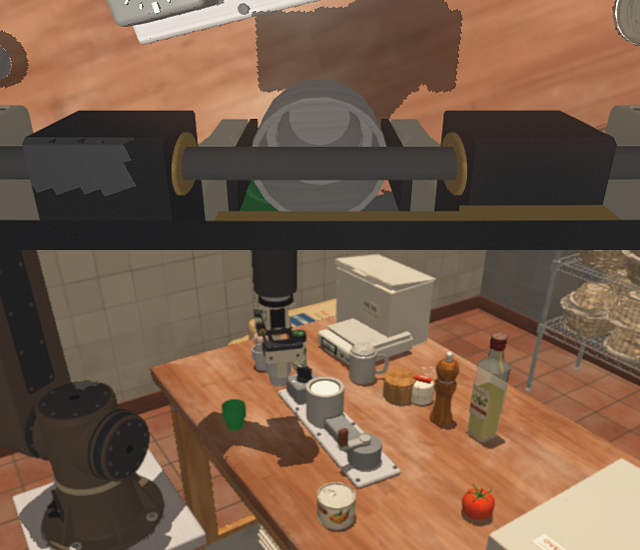

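The cup is held upright between the jaws. Now over the tube and down.

Call:
drive_tool:
  moves:
    - [-8, -40, 0, 0, 0, 0, 1]
    - [-15, -80, 0, 0, 0, 0, 1]
    - [-21.5, -113.5, 0, 0, 0, 0, 1]
    - [-21.5, -113.5, 0, 0, 0, 0, 1]
    - [-21.5, -113.5, 0, -0.2, 0.2, 0, 1]
    - [-21.5, -113.5, 20, -0.2, 0.2, 0, 1]
    - [-21.5, -113.5, 35, -0.2, 0.2, 0, 1]
    - [-21.5, -113.5, 43, -0.2, 0.2, 0, 1]
    - [-21.5, -113.5, 45.5, -0.2, 0.2, 0, 1]
    - [-21.5, -113.5, 46.5, -0.2, 0.2, 0, 1]
    - [-21.5, -113.5, 46.5, -0.2, 0.2, 0, 1]

```text
t: 38.88
eef_pos: [0.5537, 0.0319, 0.3069]
ee_rot: [3.138, -0.004, -1.919]
force: [-6.4, -1.2, 12.1]
width: 0.0586
```

```bash
python3 - <<'E'
from h import *
s=get_state();print(s["eef_pos"],s["width"],s["force"],s["ee_rot"])
f=grab_frame("wrist");P=cloud(f)
print("cup",ring(P,[.555,.033],.155,.0275,.05))
E
```

```text
[0.55369149 0.03191746 0.30694758] 0.05864071337308428 [-6.43986925 -1.1945127  12.08471708] [ 3.13820779 -0.00412714 -1.9191716 ]
cup (array([0.5543, 0.0313]), 2944, np.float64(0.15428516662637506))
```

Call:
drive_tool:
  moves:
    - [0, 0, -3, 0, 0, 0, 1]
    - [0, 0, -3, 0, 0, 0, 1]
    - [0, 0, -3, 0, 0, 0, 1]

```text
t: 39.3
eef_pos: [0.5539, 0.0322, 0.3079]
ee_rot: [3.137, -0.004, -1.92]
force: [-0.3, -0.7, -1.0]
width: 0.0587
```

```bash
python3 - <<'E'
from h import *
s=get_state();print(s["eef_pos"],s["width"],s["force"],s["ee_rot"]); print(rel((.5548,.0338,.3072),-110))
E
```

```text
[0.55392111 0.03222958 0.30793593] 0.058692274696350695 [-0.32340351 -0.73142968 -0.99954736] [ 3.13712114 -0.00366076 -1.91989906]
[-1.8 -0.3  0.7  0.3 -0.2 -0. ]
```

Call:
drive_tool:
  moves:
    - [-1.8, -0.5, 0, 0, 0, 0, 1]
    - [-1.8, -0.5, 0, 0.3, -0.2, 0, 1]
    - [-1.8, -0.5, 1, 0.3, -0.2, 0, 1]
    - [-1.8, -0.5, 1.5, 0.3, -0.2, 0, 1]
    - [-1.8, -0.5, 1.5, 0.3, -0.2, 0, -1]
    - [-1.8, -0.5, 1.5, 0.3, -0.2, 0, -1]
    - [-1.8, -0.5, 1.5, 0.3, -0.2, 0, -1]
    - [-1.8, -0.5, 1.5, 0.3, -0.2, 0, -1]
    - [-1.8, -0.5, 1.5, 0.3, -0.2, 0, -1]
    - [-1.8, -0.5, -60, 0.3, -0.2, 0, -1]
    - [-1.8, -0.5, -115, 0.3, -0.2, 0, -1]
    - [-1.8, -0.5, -115, 0.3, -0.2, 0, -1]

```text
t: 40.8
eef_pos: [0.5566, 0.034, 0.4283]
ee_rot: [-3.133, 0.005, -1.919]
force: [-0.4, -0.3, -1.2]
width: 0.0875
```

```bash
python3 - <<'E'
from h import *
s=get_state();print(s["eef_pos"],s["width"],s["q"].round(2))
f=grab_frame("wrist");P=cloud(f);np.savez("w5.npz",**f)
print("cup rim",ring(P,[.555,.033],.155,.0275,.05)); print("tube",ring(P,[.555,.033],.1,.0415,.06,.0025))
print(rel((.53,.30,.40),-126))
E
```

```text
[0.55662569 0.03401822 0.4282736 ] 0.08748533492455593 [ 0.41  0.15 -0.22  0.   -1.2   0.81]
cup rim (array([0.5556, 0.0339]), 1013, np.float64(0.15423756928997012))
tube (array([0.5562, 0.0328]), 3094, np.float64(0.0992970869208993))
[-2.411e+02  1.154e+02  2.560e+01 -2.000e-01  2.000e-01  1.600e+01]
```

Cup 1 stands within about 1 mm of the tube's centre. On to cup 2.

Call:
drive_tool:
  moves:
    - [-50, 22, 0, 0, 0, 5, -1]
    - [-100, 44, 0, 0, 0, 10, -1]
    - [-150, 68, 5, -0.2, 0.2, 16, -1]
    - [-200, 92, 15, -0.2, 0.2, 16, -1]
    - [-241, 115, 25, -0.2, 0.2, 16, -1]
    - [-241, 115, 25, -0.2, 0.2, 16, -1]
    - [-241, 115, 25, -0.2, 0.2, 16, -1]

```text
t: 41.72
eef_pos: [0.5298, 0.2996, 0.3968]
ee_rot: [3.139, -0.006, -2.199]
force: [0.1, -0.5, -0.2]
width: 0.0876
```

```bash
python3 - <<'E'
from h import *
s=get_state();print(s["eef_pos"],s["q"].round(2))
f=grab_frame("wrist");P=cloud(f);cv2.imwrite("pics/w6.png",f["img"][:,:,::-1])
g=grab_frame("side");Q=cloud(g)
print("side",ring(Q,[.552,.3495],.06,.0275,.05))
r=ring(P,[.552,.3495],.06,.0275,.05);print(r); c=r[0];print(rel((c[0],c[1],.40),-126))
E
```

```text
[0.52980689 0.29959319 0.39677303] [ 0.83  0.26 -0.15 -0.   -1.17  0.11]
side (array([0.5516, 0.3501]), 61, np.float64(0.05834904579981388))
(array([0.5553, 0.352 ]), 679, np.float64(0.05915090894901423))
[-57.8  11.   -2.5   0.1  -0.3  -0.1]
```

View pics/w6.png

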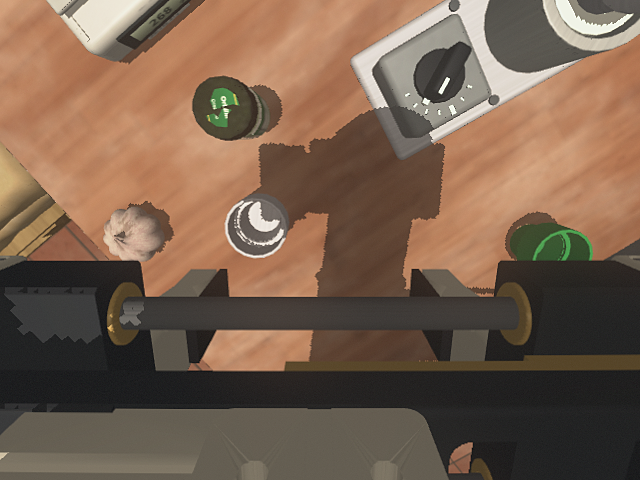

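Cup 2 is at (256,226). The garlic at (138,232) and the jar at (228,107) are both clear of the jaws. Grasping.

Call:
drive_tool:
  moves:
    - [-40, 8, 0, 0, -0.3, 0, -1]
    - [-57.8, 11, 30, 0, -0.3, 0, -1]
    - [-57.8, 11, 80, 0, -0.3, 0, -1]
    - [-57.8, 11, 120, 0, -0.3, 0, -1]
    - [-57.8, 11, 155, 0, -0.3, 0, -1]
    - [-57.8, 11, 185, 0, -0.3, 0, -1]
    - [-57.8, 11, 185, 0, -0.3, 0, -1]
    - [-57.8, 11, 185, 0, -0.3, 0, 1]
    - [-57.8, 11, 185, 0, -0.3, 0, 1]
    - [-57.8, 11, 185, 0, -0.3, 0, 1]
    - [-57.8, 11, 185, 0, -0.3, 0, 1]
    - [-57.8, 11, 185, 0, -0.3, 0, 1]

```text
t: 43.32
eef_pos: [0.5545, 0.3527, 0.2138]
ee_rot: [3.14, 0.002, -2.199]
force: [-1.5, -0.0, 6.3]
width: 0.0583
```

Call:
drive_tool:
  moves:
    - [0, 0, 0, 0, 0, 0, 1]
    - [0, 0, 0, 0, 0, 0, 1]

```text
t: 43.58
eef_pos: [0.5546, 0.3527, 0.2138]
ee_rot: [3.14, 0.002, -2.199]
force: [-2.1, -0.3, 5.7]
width: 0.058
```

Call:
drive_tool:
  moves:
    - [0, 0, -20, 0, 0, 0, 1]
    - [0, 0, -70, 0, 0, 0, 1]
    - [0, 0, -130, 0, 0, 0, 1]
    - [0, 0, -180, 0, 0, 0, 1]
    - [0, 0, -200, 0, 0, 0, 1]
    - [0, 0, -200, 0, 0, 0, 1]

```text
t: 44.32
eef_pos: [0.5546, 0.3522, 0.4145]
ee_rot: [3.14, 0.005, -2.199]
force: [-0.6, 0.4, -1.4]
width: 0.0583
```

```bash
python3 - <<'E'
from h import *
s=get_state();print(s["eef_pos"],s["width"],s["force"],s["ee_rot"])
print(rel((.5553,.0335,.40),-110))
E
```

```text
[0.55458407 0.35219047 0.41453806] 0.05828451807315736 [-0.56976724  0.35262638 -1.38838753] [ 3.13978965  0.00483041 -2.19909189]
[ 2.575e+02 -1.879e+02  1.300e+01  1.000e-01  3.000e-01 -1.600e+01]
```

```bash
python3 - <<'E'
from h import *
print(rel((.5550,.0345,.41),-126))
E
```

```text
[ 2.568e+02 -1.871e+02  3.000e+00  1.000e-01  3.000e-01  0.000e+00]
```

Call:
drive_tool:
  moves:
    - [40, -29, 0, 0, 0, 0, 1]
    - [85, -62, 0, 0, 0, 0, 1]
    - [130, -95, 0, 0, 0, 0, 1]
    - [175, -127, 0, 0, 0, 0, 1]
    - [215, -157, 0, 0, 0, 0, 1]
    - [245, -178, 3, 0.1, 0.3, 0, 1]
    - [256.8, -187, 3, 0.1, 0.3, 0, 1]
    - [256.8, -187, 3, 0.1, 0.3, 0, 1]
    - [256.8, -187, 3, 0.1, 0.3, 0, 1]
    - [256.8, -187, 3, 0.1, 0.3, 0, 1]

```text
t: 45.58
eef_pos: [0.555, 0.0354, 0.4088]
ee_rot: [3.141, -0.004, -2.198]
force: [0.6, -0.2, -1.4]
width: 0.058
```

```bash
python3 - <<'E'
from h import *
s=get_state();print(s["eef_pos"],s["width"],s["force"],s["ee_rot"])
f=grab_frame("wrist");P=cloud(f)
print("held rim",ring(P,s["eef_pos"][:2],s["eef_pos"][2]-.2138+.06,.0275,.05)); print("cup1",ring(P,[.555,.034],.155,.0275,.05))
print(rel((.5550,.0345,.372),-126))
E
```

```text
[0.55497733 0.03535276 0.40875465] 0.05804168680488845 [ 0.55191051 -0.18435395 -1.39541784] [ 3.14102836 -0.00398086 -2.19809042]
held rim (array([0.5565, 0.0343]), 3152, np.float64(0.25411715041503213))
cup1 (array([0.5554, 0.034 ]), 572, np.float64(0.1543823044346924))
[ 0.5 -0.5 36.9  0.  -0.2  0.1]
```

Call:
drive_tool:
  moves:
    - [0.9, 0.6, 15, 0, -0.2, 0, 1]
    - [0.9, 0.6, 30, 0, -0.2, 0, 1]
    - [0.9, 0.6, 40, 0, -0.2, 0, 1]
    - [0.9, 0.6, 50, 0, -0.2, 0, 1]
    - [0.9, 0.6, 58, 0, -0.2, 0, 1]
    - [0.9, 0.6, 64, 0, -0.2, 0, 1]
    - [0.9, 0.6, 67, 0, -0.2, 0, 1]
    - [0.9, 0.6, 67, 0, -0.2, 0, 1]

```text
t: 46.62
eef_pos: [0.5537, 0.0338, 0.342]
ee_rot: [3.141, -0.0, -2.199]
force: [-0.4, 0.2, -0.2]
width: 0.0581
```

```bash
python3 - <<'E'
from h import *
s=get_state();print(s["eef_pos"],s["width"],s["force"],s["ee_rot"])
E
```

```text
[0.55373514 0.03382968 0.34198884] 0.0581448883014611 [-0.42720277  0.19134064 -0.16187739] [ 3.14129116e+00 -4.45555213e-04 -2.19920711e+00]
```

Call:
drive_tool:
  moves:
    - [0, 0, 2, 0, 0, 0, 1]
    - [0, 0, 3.5, 0, 0, 0, 1]
    - [0, 0, 3.5, 0, 0, 0, 1]

```text
t: 47.0
eef_pos: [0.5539, 0.0339, 0.3388]
ee_rot: [-3.141, 0.0, -2.199]
force: [-0.2, -0.1, 0.1]
width: 0.058
```

```bash
python3 - <<'E'
from h import *
s=get_state();print(s["eef_pos"],s["width"],s["force"])
E
```

```text
[0.55386633 0.03387491 0.33883355] 0.05801374567278033 [-0.16195647 -0.10287207  0.07986323]
```

Just about seated: 0.1 N, contact expected at 0.338. Lower 1 mm, release and rise.

Call:
drive_tool:
  moves:
    - [0, 0, 0.8, 0, 0, 0, 1]
    - [0, 0, 0.8, 0, 0, 0, 1]
    - [0, 0, 0.8, 0, 0, 0, -1]
    - [0, 0, 0.8, 0, 0, 0, -1]
    - [0, 0, 0.8, 0, 0, 0, -1]
    - [0, 0, 0.8, 0, 0, 0, -1]
    - [0, 0, 0.8, 0, 0, 0, -1]
    - [0, 0, -50, 0, 0, 0, -1]
    - [0, 0, -90, 0, 0, 0, -1]
    - [0, 0, -90, 0, 0, 0, -1]

```text
t: 48.25
eef_pos: [0.5545, 0.034, 0.4322]
ee_rot: [-3.138, 0.005, -2.199]
force: [0.3, -0.1, 0.0]
width: 0.0877
```

```bash
python3 - <<'E'
from h import *
s=get_state();print(s["eef_pos"],s["width"],s["q"].round(2))
f=grab_frame("wrist");P=cloud(f);cv2.imwrite("pics/w7.png",f["img"][:,:,::-1])
print("top rim",ring(P,[.555,.034],.185,.0275,.05)); print("tube",ring(P,[.555,.033],.1,.0415,.06,.0025))
g=grab_frame("side");cv2.imwrite("pics/s7.png",g["img"][:,:,::-1]);Q=cloud(g)
print("side top",ring(Q,[.555,.034],.185,.0275,.05));
m=(abs(Q[...,2]-.111)<.006)&(np.hypot(Q[...,0]-.479,Q[...,1]+.15)<.05);print("grip",Q[m].mean(0),m.sum())
E
```

```text
[0.55446851 0.03395919 0.43217623] 0.08770504229521635 [ 0.41  0.14 -0.21  0.   -1.21  0.53]
top rim (array([0.5554, 0.0335]), 1254, np.float64(0.1842339807158326))
tube (array([0.5556, 0.0332]), 1772, np.float64(0.09948490637806875))
side top (array([0.5519, 0.0323]), 100, np.float64(0.18348015937158202))
grip [ 0.47622154 -0.1530049   0.11034624] 55
```

View pics/s7.png

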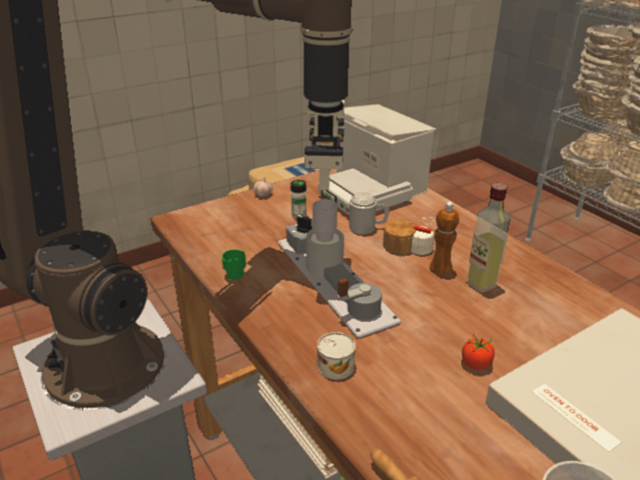

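The stack of two stands centred, with its top rim at z = 0.184. No loose cup is left on the bench, only the green one at (234,265). Now I'll crank down.

```bash
python3 - <<'E'
from h import *
print(rel(gp(173.5,.36),-96.5))
E
```

```text
[192.4 -47.5  68.5   0.    0.  -29.5]
```

Call:
drive_tool:
  moves:
    - [45, -11, 0, 0, 0, -7, -1]
    - [95, -23, 0, 0, 0, -15, -0.5]
    - [145, -36, 0, 0, 0, -22, 0]
    - [192.4, -47.5, 20, 0, 0, -29.5, 0]
    - [192.4, -47.5, 68, 0, 0, -29.5, 0]
    - [192.4, -47.5, 90, 0, 0, -29.5, 0]
    - [192.4, -47.5, 90, 0, 0, -29.5, 0]

```text
t: 49.22
eef_pos: [0.478, -0.1499, 0.3361]
ee_rot: [3.136, -0.001, -1.685]
force: [-0.4, 0.2, -0.3]
width: 0.0439
```

```bash
python3 - <<'E'
from h import *
print(rel(gp(173.5,.2587),-96.5)); s=get_state(); print(s["q"].round(2),s["width"])
f=grab_frame("wrist");P=cloud(f);m=(abs(P[...,2]-.112)<.004)&(np.hypot(P[...,0]-C[0],P[...,1]-C[1])<.09);q=P[m];print(len(q),q.mean(0))
E
```

```text
[-0.4 -1.3 77.4  0.3 -0.1 -0. ]
[ 0.09  0.13 -0.46 -0.   -0.98  1.37] 0.0439250852618778
669 [ 0.48139875 -0.1498549   0.11148019]
```

Call:
drive_tool:
  moves:
    - [-0.4, -1.3, 30, 0.3, 0, 0, 0]
    - [-0.4, -1.3, 60, 0.3, 0, 0, 0]
    - [-0.4, -1.3, 77.4, 0.3, 0, 0, 0]
    - [-0.4, -1.3, 77.4, 0.3, 0, 0, 0]
    - [-0.4, -1.3, 77.4, 0.3, 0, 0, 1]
    - [-0.4, -1.3, 77.4, 0.3, 0, 0, 1]
    - [-0.4, -1.3, 77.4, 0.3, 0, 0, 1]
    - [-0.4, -1.3, 77.4, 0.3, 0, 0, 1]
    - [-0.4, -1.3, 77.4, 0.3, 0, 0, 1]
    - [-0.4, -1.3, 77.4, 0.3, 0, 0, 1]

```text
t: 50.52
eef_pos: [0.4805, -0.1495, 0.2617]
ee_rot: [-3.136, -0.0, -1.684]
force: [-2.4, 0.4, 6.3]
width: 0.0138
```

```bash
python3 - <<'E'
from h import *
s=get_state();print(s["eef_pos"],gp(173.5,.2587),s["width"],s["q"].round(2),s["force"],np.degrees(s["ee_rot"]))
arc(173.5,173.5-120,12,.2587)
E
```

```text
[ 0.48045817 -0.14951195  0.26168813] [ 0.47885355 -0.14967382  0.2587    ] 0.013816144475200546 [ 0.09  0.22 -0.55  0.   -0.79  1.37] [-2.36180195  0.38437459  6.34987843] [-1.79688342e+02 -1.10066427e-02 -9.65019669e+01]
[-9.2, 0.8, 3.0, 0, 0, 10.0], [-18.5, -1.7, 3.0, 0, 0, 20.0], [-27.2, -5.8, 3.0, 0, 0, 30.0], [-35.0, -11.3, 3.0, 0, 0, 40.0], [-41.8, -18.1, 3.1, 0, 0, 50.0], [-47.3, -25.9, 3.1, 0, 0, 60.0], [-51.3, -34.6, 3.2, 0, 0, 70.0], [-53.8, -43.9, 3.2, 0, 0, 80.0], [-54.7, -53.4, 3.3, 0, 0, 90.0], [-53.8, -63.0, 3.3, 0, 0, 100.0], [-51.3, -72.2, 3.4, 0, 0, 110.0], [-47.3, -80.9, 3.4, 0, 0, 120.0],
```

Call:
drive_tool:
  moves:
    - [-9.4, 0, 0, 0, 0, 10, 1]
    - [-18.6, -2.5, 0, 0, 0, 20, 1]
    - [-27.3, -6.5, 0, 0, 0, 30, 1]
    - [-35.2, -12, 0, 0, 0, 40, 1]
    - [-42, -18.8, 0, 0, 0, 50, 1]
    - [-47.4, -26.6, 0, 0, 0, 60, 1]
    - [-51.5, -35.3, 0, 0, 0, 70, 1]
    - [-54, -44.6, 0, 0, 0, 80, 1]
    - [-54.8, -54.1, 0, 0, 0, 90, 1]
    - [-54, -63.7, 0, 0, 0, 100, 1]
    - [-51.5, -73, 0, 0, 0, 110, 1]
    - [-47.4, -81.6, 0, 0, 0, 120, 1]

```text
t: 52.02
eef_pos: [0.5658, -0.1128, 0.2617]
ee_rot: [-3.14, 0.002, 2.499]
force: [-7.0, -6.0, 9.1]
width: 0.0138
```

```bash
python3 - <<'E'
from h import *
s=get_state();print(s["eef_pos"],gp(53.5,.2587),s["width"],s["q"].round(2),s["force"],np.degrees(s["ee_rot"]))
arc(53.5,53.5-110,11,.26)
E
```

```text
[ 0.56579746 -0.11278131  0.26165806] [ 0.56621525 -0.11168787  0.2587    ] 0.013846345281309508 [ 0.14  0.33 -0.39  0.   -0.85 -0.79] [-7.04395375 -5.96622643  9.08111161] [-1.79922399e+02  1.22472468e-01  1.43158244e+02]
[-9.2, 0.3, 1.7, 0, 0, 10.0], [-18.5, -2.1, 1.7, 0, 0, 20.0], [-27.2, -6.1, 1.7, 0, 0, 30.0], [-35.1, -11.5, 1.7, 0, 0, 40.0], [-41.9, -18.3, 1.8, 0, 0, 50.0], [-47.5, -26.1, 1.8, 0, 0, 60.0], [-51.6, -34.8, 1.8, 0, 0, 70.0], [-54.1, -44.0, 1.8, 0, 0, 80.0], [-55.0, -53.5, 1.8, 0, 0, 90.0], [-54.2, -63.1, 1.9, 0, 0, 100.0], [-51.8, -72.4, 1.9, 0, 0, 110.0],
```

Call:
drive_tool:
  moves:
    - [-9.4, -1.8, -1, 0, 0, 10, 1]
    - [-18.5, -4.3, -2, 0, 0, 20, 1]
    - [-27, -8.2, -2, 0, 0, 30, 1]
    - [-34.7, -13.6, -2, 0, 0, 40, 1]
    - [-41.4, -20.3, -2, 0, 0, 50, 1]
    - [-46.8, -28, -2, 0, 0, 60, 1]
    - [-50.7, -36.5, -2, 0, 0, 70, 1]
    - [-53.2, -45.6, -2, 0, 0, 80, 1]
    - [-54, -55, -2, 0, 0, 90, 1]
    - [-53.2, -64.4, -2, 0, 0, 100, 1]
    - [-53.2, -64.4, -2, 0, 0, 100, 1]

```text
t: 53.4
eef_pos: [0.5699, -0.1948, 0.2619]
ee_rot: [3.141, -0.001, 0.759]
force: [0.4, 3.6, -9.1]
width: 0.0139
```

```bash
python3 - <<'E'
from h import *
s=get_state();print(s["eef_pos"],gp(-46.5,.2587),s["width"],s["q"].round(2),s["force"],np.degrees(s["ee_rot"]))
E
```

```text
[ 0.56991302 -0.19481532  0.26187277] [ 0.5713595  -0.19579559  0.2587    ] 0.013897623400379932 [-0.01  0.37 -0.33 -0.   -0.87 -2.38] [ 0.38080918  3.55885945 -9.05540143] [ 1.79992069e+02 -7.89508895e-02  4.34615969e+01]
```

Call:
drive_tool:
  moves:
    - [0, 0, 0, 0, 0, 0, 0]
    - [0, 0, 0, 0, 0, 0, 0]
    - [0, 0, 0, 0, 0, 0, 0]
    - [0, 0, 0, 0, 0, 0, 0]
    - [0, 0, 0, 0, 0, 0, 0]
    - [0, 0, 0, 0, 0, 0, 0]

```text
t: 54.15
eef_pos: [0.5713, -0.1951, 0.2637]
ee_rot: [3.138, -0.003, 0.759]
force: [0.1, -0.2, 0.1]
width: 0.0438
```

```bash
python3 - <<'E'
from h import *
print(rel(gp(-46.5,.259),43.5),get_state()["width"])
E
```

```text
[-0.4  0.6  4.7  0.2 -0.2  0. ] 0.04377998624951302
```

Call:
drive_tool:
  moves:
    - [-0.4, 0.6, 4.7, 0, 0, -10, 0]
    - [-0.4, 0.6, 4.7, 0, 0, -20, 0]
    - [-0.4, 0.6, 4.7, 0, 0, -30, 0]
    - [-0.4, 0.6, 4.7, 0, 0, -40, 0]
    - [-0.4, 0.6, 4.7, 0, 0, -50, 0]
    - [-0.4, 0.6, 4.7, 0, 0, -60, 0]
    - [-0.4, 0.6, 4.7, 0, 0, -70, 0]
    - [-0.4, 0.6, 4.7, 0, 0, -80, 0]
    - [-0.4, 0.6, 4.7, 0, 0, -90, 0]
    - [-0.4, 0.6, 4.7, 0, 0, -100, 0]
    - [-0.4, 0.6, 4.7, 0, 0, -110, 0]
    - [-0.4, 0.6, 4.7, 0, 0, -120, 0]

```text
t: 55.65
eef_pos: [0.5714, -0.1958, 0.2589]
ee_rot: [3.141, 0.005, 2.859]
force: [0.7, -0.2, 0.7]
width: 0.0441
```

Call:
drive_tool:
  moves:
    - [0, 0, 0, 0, 0, -10, 0]
    - [0, 0, 0, 0, 0, -20, 0]
    - [0, 0, 0, 0, 0, -30, 0]
    - [0, 0, 0, 0, 0, -40, 0]
    - [0, 0, 0, 0, 0, -50, 0]
    - [0, 0, 0, 0, 0, -60, 0]
    - [0, 0, 0, 0, 0, -60, 1]
    - [0, 0, 0, 0, 0, -60, 1]
    - [0, 0, 0, 0, 0, -60, 1]
    - [0, 0, 0, 0, 0, -60, 1]
    - [0, 0, 0, 0, 0, -60, 1]
    - [0, 0, 0, 0, 0, -60, 1]

```text
t: 57.15
eef_pos: [0.5713, -0.1958, 0.2589]
ee_rot: [-3.138, 0.003, -2.383]
force: [0.1, -0.6, 0.5]
width: 0.0142
```

```bash
python3 - <<'E'
from h import *
s=get_state();print(s["eef_pos"],gp(-46.5,.2587),s["width"],s["q"].round(2),s["force"],np.degrees(s["ee_rot"]))
arc(-46.5,-166.5,12,.2587)
E
```

```text
[ 0.57132281 -0.19582567  0.25893173] [ 0.5713595  -0.19579559  0.2587    ] 0.014175843372344685 [-0.01  0.37 -0.33  0.   -0.86  0.76] [ 0.05258916 -0.56688203  0.47042057] [-1.79784953e+02  1.57189196e-01 -1.36521368e+02]
[9.5, 0.8, 0.2, 0, 0, 10.0], [18.8, 3.3, 0.2, 0, 0, 20.0], [27.5, 7.4, 0.1, 0, 0, 30.0], [35.3, 12.9, 0.1, 0, 0, 40.0], [42.1, 19.6, 0.0, 0, 0, 50.0], [47.6, 27.5, -0.0, 0, 0, 60.0], [51.6, 36.2, -0.0, 0, 0, 70.0], [54.1, 45.4, -0.1, 0, 0, 80.0], [55.0, 55.0, -0.1, 0, 0, 90.0], [54.1, 64.5, -0.2, 0, 0, 100.0], [51.7, 73.8, -0.2, 0, 0, 110.0], [47.6, 82.5, -0.2, 0, 0, 120.0],
```

Call:
drive_tool:
  moves:
    - [9.5, 0.8, 0, 0, 0, 10, 1]
    - [18.8, 3.3, 0, 0, 0, 20, 1]
    - [27.5, 7.4, 0, 0, 0, 30, 1]
    - [35.4, 12.9, 0, 0, 0, 40, 1]
    - [42.1, 19.6, 0, 0, 0, 50, 1]
    - [47.6, 27.5, 0, 0, 0, 60, 1]
    - [51.7, 36.2, 0, 0, 0, 70, 1]
    - [54.2, 45.4, 0, 0, 0, 80, 1]
    - [55, 55, 0, 0, 0, 90, 1]
    - [54.2, 64.5, 0, 0, 0, 100, 1]
    - [51.7, 73.8, 0, 0, 0, 110, 1]
    - [47.6, 82.5, 0, 0, 0, 120, 1]

```text
t: 58.65
eef_pos: [0.4794, -0.1685, 0.2588]
ee_rot: [3.138, 0.002, 1.801]
force: [-0.6, 1.1, 3.7]
width: 0.0142
```

```bash
python3 - <<'E'
from h import *
s=get_state();print(s["eef_pos"],gp(-166.5,.2587),s["width"],s["q"].round(2),s["force"],np.degrees(s["ee_rot"]))
arc(-166.5,-166.5-70,7,.2587)
g=grab_frame("side");Q=cloud(g)
for z in(.145,.15,.155,.16,.165,.17,.175): print(z,ring(Q,[.553,.033],z,.0275,.04,.0025)[1:],end=" ")
cv2.imwrite("pics/s8.png",g["img"][150:350,200:500,::-1])
E
```

```text
[ 0.47942388 -0.16847502  0.25883799] [ 0.48001965 -0.1687395   0.2587    ] 0.014201869071801175 [ 0.05  0.23 -0.54  0.   -0.79 -1.39] [-0.6061795   1.10251697  3.66443582] [1.79788421e+02 9.67391988e-02 1.03161738e+02]
[9.2, 1.3, 0.1, 0, 0, 10.0], [18.4, 3.7, 0.1, 0, 0, 20.0], [27.2, 7.7, 0.1, 0, 0, 30.0], [35.0, 13.2, 0.1, 0, 0, 40.0], [41.9, 19.9, 0.1, 0, 0, 50.0], [47.4, 27.7, 0.2, 0, 0, 60.0], [51.5, 36.4, 0.2, 0, 0, 70.0], 
0.145 (66, np.float64(0.14494749529921197)) 0.15 (55, np.float64(0.15010181821131516)) 0.155 (58, np.float64(0.15487440599990468)) 0.16 (5, np.float64(0.15863765958385273)) 0.165 (0, np.float64(nan)) 0.17 (0, np.float64(nan)) 0.175 (0, np.float64(nan)) h.py:44: RuntimeWarning: Mean of empty slice.
  s=least_squares(lambda v:np.hypot(*(q-v).T)-r,c,loss="soft_l1",f_scale=.002); return s.x.round(4),len(q),P[m][:,2].mean()
  ret = ret.dtype.type(ret / rcount)
```

The stack top is at 0.157, which matches 340° of travel. Continuing.

Call:
drive_tool:
  moves:
    - [9.5, 0.9, 0, 0, 0, 10, 1]
    - [18.7, 3.4, 0, 0, 0, 20, 1]
    - [27.4, 7.5, 0, 0, 0, 30, 1]
    - [35.2, 13, 0, 0, 0, 40, 1]
    - [42, 19.7, 0, 0, 0, 50, 1]
    - [47.5, 27.6, 0, 0, 0, 60, 1]
    - [51.6, 36.3, 0, 0, 0, 70, 1]
    - [51.6, 36.3, 0, 0, 0, 70, 0]
    - [51.6, 36.3, 0, 0, 0, 70, 0]
    - [51.6, 36.3, 0, 0, 0, 70, 0]
    - [51.6, 36.3, 0, 0, 0, 70, 0]
    - [51.6, 36.3, 0, 0, 0, 70, 0]

```text
t: 60.2
eef_pos: [0.5032, -0.1102, 0.2586]
ee_rot: [3.138, -0.004, 0.585]
force: [-0.3, -0.5, -0.5]
width: 0.0438
```

```bash
python3 - <<'E'
from h import *
s=get_state();print(s["eef_pos"],gp(-236.5,.2587),s["width"],s["q"].round(2),s["force"],np.degrees(s["ee_rot"]));print(rel(gp(-236.5,.2587),33.5))
E
```

```text
[ 0.50324434 -0.11015198  0.25856458] [ 0.50314347 -0.11003628  0.2587    ] 0.04379032410874402 [ 0.17  0.24 -0.53  0.   -0.79 -2.72] [-0.34858886 -0.52686008 -0.47355583] [179.8151545   -0.20716867  33.51206397]
[-0.  -0.2 -0.1  0.2 -0.2  0. ]
```

Call:
drive_tool:
  moves:
    - [0, 0, 0, 0, 0, -10, 0]
    - [0, 0, 0, 0, 0, -20, 0]
    - [0, 0, 0, 0, 0, -30, 0]
    - [0, 0, 0, 0, 0, -40, 0]
    - [0, 0, 0, 0, 0, -50, 0]
    - [0, 0, 0, 0, 0, -60, 0]
    - [0, 0, 0, 0, 0, -70, 0]
    - [0, 0, 0, 0, 0, -80, 0]
    - [0, 0, 0, 0, 0, -90, 0]
    - [0, 0, 0, 0, 0, -100, 0]
    - [0, 0, 0, 0, 0, -110, 0]
    - [0, 0, 0, 0, 0, -120, 0]

```text
t: 61.7
eef_pos: [0.5033, -0.1101, 0.2586]
ee_rot: [3.14, 0.005, 2.685]
force: [-0.1, -0.6, 0.1]
width: 0.0439
```

Call:
drive_tool:
  moves:
    - [0, 0, 0, 0, 0, -10, 0]
    - [0, 0, 0, 0, 0, -20, 0]
    - [0, 0, 0, 0, 0, -30, 0]
    - [0, 0, 0, 0, 0, -40, 0]
    - [0, 0, 0, 0, 0, -50, 0]
    - [0, 0, 0, 0, 0, -60, 0]
    - [0, 0, 0, 0, 0, -60, 1]
    - [0, 0, 0, 0, 0, -60, 1]
    - [0, 0, 0, 0, 0, -60, 1]
    - [0, 0, 0, 0, 0, -60, 1]
    - [0, 0, 0, 0, 0, -60, 1]
    - [0, 0, 0, 0, 0, -60, 1]

```text
t: 63.2
eef_pos: [0.5033, -0.11, 0.2586]
ee_rot: [-3.138, 0.004, -2.557]
force: [1.0, 0.8, -0.2]
width: 0.014
```

```bash
python3 - <<'E'
from h import *
s=get_state();print(s["eef_pos"],s["width"],s["q"].round(2),s["force"],np.degrees(s["ee_rot"]))
arc(-236.5,-356.5,12,.2587)
E
```

```text
[ 0.5033352  -0.10999219  0.25856769] 0.014000954960447202 [ 0.17  0.24 -0.53  0.   -0.79  0.42] [ 1.03080158  0.80970254 -0.15414542] [-179.81684682    0.2055575  -146.52111797]
[-9.4, -0.8, -0.1, 0, 0, 10.0], [-18.6, -3.2, -0.1, 0, 0, 20.0], [-27.3, -7.3, -0.0, 0, 0, 30.0], [-35.2, -12.8, 0.0, 0, 0, 40.0], [-42.0, -19.6, 0.1, 0, 0, 50.0], [-47.5, -27.4, 0.1, 0, 0, 60.0], [-51.5, -36.1, 0.2, 0, 0, 70.0], [-54.0, -45.4, 0.2, 0, 0, 80.0], [-54.8, -54.9, 0.2, 0, 0, 90.0], [-54.0, -64.5, 0.3, 0, 0, 100.0], [-51.5, -73.7, 0.3, 0, 0, 110.0], [-47.5, -82.4, 0.3, 0, 0, 120.0],
```

Call:
drive_tool:
  moves:
    - [-9.4, -0.8, 0, 0, 0, 10, 1]
    - [-18.7, -3.3, 0, 0, 0, 20, 1]
    - [-27.4, -7.4, 0, 0, 0, 30, 1]
    - [-35.3, -12.9, 0, 0, 0, 40, 1]
    - [-42, -19.6, 0, 0, 0, 50, 1]
    - [-47.5, -27.5, 0, 0, 0, 60, 1]
    - [-51.6, -36.2, 0, 0, 0, 70, 1]
    - [-54.1, -45.4, 0, 0, 0, 80, 1]
    - [-54.9, -55, 0, 0, 0, 90, 1]
    - [-54.1, -64.5, 0, 0, 0, 100, 1]
    - [-51.6, -73.8, 0, 0, 0, 110, 1]
    - [-47.5, -82.4, 0, 0, 0, 120, 1]

```text
t: 64.7
eef_pos: [0.588, -0.1527, 0.2586]
ee_rot: [3.139, 0.001, 1.626]
force: [-2.5, 1.6, 1.8]
width: 0.014
```

Call:
drive_tool:
  moves:
    - [-9.4, -0.8, 0, 0, 0, 10, 1]
    - [-18.7, -3.3, 0, 0, 0, 20, 1]
    - [-27.4, -7.4, 0, 0, 0, 30, 1]
    - [-35.3, -12.9, 0, 0, 0, 40, 1]
    - [-42, -19.6, 0, 0, 0, 50, 1]
    - [-47.5, -27.5, 0, 0, 0, 60, 1]
    - [-47.5, -27.5, 0, 0, 0, 60, 1]
    - [-47.5, -27.5, 0, 0, 0, 60, 0]
    - [-47.5, -27.5, 0, 0, 0, 60, 0]
    - [-47.5, -27.5, 0, 0, 0, 60, 0]
    - [-47.5, -27.5, 0, 0, 0, 60, 0]
    - [-47.5, -27.5, 0, 0, 0, 60, 0]

```text
t: 66.2
eef_pos: [0.5639, -0.2016, 0.2589]
ee_rot: [3.138, -0.004, 0.585]
force: [0.4, -0.1, -0.1]
width: 0.0439
```

```bash
python3 - <<'E'
from h import *
s=get_state();print(s["eef_pos"],gp(-56.5,.2587),s["width"],s["q"].round(2),s["force"],np.degrees(s["ee_rot"]));print(rel(gp(-56.5,.2587),33.5))
E
```

```text
[ 0.56388164 -0.20160524  0.25889599] [ 0.56385653 -0.20176372  0.2587    ] 0.04390686241915069 [-0.02  0.36 -0.35  0.   -0.86 -2.54] [ 0.3651446  -0.11662952 -0.05894936] [179.81411728  -0.20131072  33.51278789]
[-0.1  0.1  0.2  0.2 -0.2  0. ]
```

Call:
drive_tool:
  moves:
    - [0, 0, 0, 0, 0, -10, 0]
    - [0, 0, 0, 0, 0, -20, 0]
    - [0, 0, 0, 0, 0, -30, 0]
    - [0, 0, 0, 0, 0, -40, 0]
    - [0, 0, 0, 0, 0, -50, 0]
    - [0, 0, 0, 0, 0, -60, 0]
    - [0, 0, 0, 0, 0, -70, 0]
    - [0, 0, 0, 0, 0, -80, 0]
    - [0, 0, 0, 0, 0, -90, 0]
    - [0, 0, 0, 0, 0, -100, 0]
    - [0, 0, 0, 0, 0, -110, 0]
    - [0, 0, 0, 0, 0, -120, 0]

```text
t: 67.7
eef_pos: [0.5638, -0.2016, 0.2589]
ee_rot: [3.14, 0.005, 2.685]
force: [0.3, -0.2, -0.5]
width: 0.0436
```

Call:
drive_tool:
  moves:
    - [0, 0, 0, 0, 0, -10, 0]
    - [0, 0, 0, 0, 0, -20, 0]
    - [0, 0, 0, 0, 0, -30, 0]
    - [0, 0, 0, 0, 0, -40, 0]
    - [0, 0, 0, 0, 0, -50, 0]
    - [0, 0, 0, 0, 0, -60, 0]
    - [0, 0, 0, 0, 0, -60, 1]
    - [0, 0, 0, 0, 0, -60, 1]
    - [0, 0, 0, 0, 0, -60, 1]
    - [0, 0, 0, 0, 0, -60, 1]
    - [0, 0, 0, 0, 0, -60, 1]
    - [0, 0, 0, 0, 0, -60, 1]

```text
t: 69.2
eef_pos: [0.5638, -0.2017, 0.2589]
ee_rot: [-3.138, 0.003, -2.557]
force: [-0.4, -1.7, -0.2]
width: 0.0139
```

```bash
python3 - <<'E'
from h import *
s=get_state();print(s["eef_pos"],s["width"],s["q"].round(2),s["force"],np.degrees(s["ee_rot"]))
arc(-56.5,-176.5,12,.2587)
E
```

```text
[ 0.56377199 -0.20168271  0.25888383] 0.013920062704397836 [-0.02  0.36 -0.35  0.   -0.86  0.6 ] [-0.44714455 -1.70928035 -0.15906246] [-179.81947971    0.18681019 -146.51831452]
[9.5, 0.7, 0.2, 0, 0, 10.0], [18.8, 3.2, 0.1, 0, 0, 20.0], [27.5, 7.2, 0.1, 0, 0, 30.0], [35.3, 12.7, 0.0, 0, 0, 40.0], [42.1, 19.5, -0.0, 0, 0, 50.0], [47.6, 27.4, -0.1, 0, 0, 60.0], [51.7, 36.1, -0.1, 0, 0, 70.0], [54.2, 45.3, -0.1, 0, 0, 80.0], [55.0, 54.9, -0.2, 0, 0, 90.0], [54.2, 64.4, -0.2, 0, 0, 100.0], [51.7, 73.7, -0.2, 0, 0, 110.0], [47.6, 82.4, -0.2, 0, 0, 120.0],
```

Call:
drive_tool:
  moves:
    - [9.5, 0.8, 0, 0, 0, 10, 1]
    - [18.8, 3.2, 0, 0, 0, 20, 1]
    - [27.5, 7.3, 0, 0, 0, 30, 1]
    - [35.3, 12.8, 0, 0, 0, 40, 1]
    - [42.1, 19.5, 0, 0, 0, 50, 1]
    - [47.6, 27.4, 0, 0, 0, 60, 1]
    - [51.7, 36.1, 0, 0, 0, 70, 1]
    - [54.2, 45.3, 0, 0, 0, 80, 1]
    - [55, 54.9, 0, 0, 0, 90, 1]
    - [54.2, 64.4, 0, 0, 0, 100, 1]
    - [51.7, 73.7, 0, 0, 0, 110, 1]
    - [47.6, 82.4, 0, 0, 0, 120, 1]

```text
t: 70.7
eef_pos: [0.4781, -0.1589, 0.2588]
ee_rot: [3.138, 0.001, 1.626]
force: [-2.1, 1.1, 3.5]
width: 0.0137
```

Call:
drive_tool:
  moves:
    - [4.8, 0.2, 0, 0, 0, 5, 1]
    - [9, 0.8, 0, 0, 0, 9.5, 1]
    - [10.5, 1, 0, 0, 0, 11, 1]
    - [11.5, 1.1, 0, 0, 0, 12, 1]
    - [11.5, 1.1, 0, 0, 0, 12, 1]

```text
t: 71.32
eef_pos: [0.4787, -0.149, 0.2588]
ee_rot: [3.138, 0.003, 1.423]
force: [-0.8, -13.6, 1.1]
width: 0.0144
```

```bash
python3 - <<'E'
from h import *
s=get_state();print(s["eef_pos"],gp(173.5,.2587),s["width"],s["q"].round(2),s["force"],np.degrees(s["ee_rot"]))
E
```

```text
[ 0.4786934  -0.1489641   0.25883766] [ 0.47885355 -0.14967382  0.2587    ] 0.01435410248847508 [ 0.09  0.22 -0.56  0.   -0.78 -1.81] [ -0.84341496 -13.62211563   1.11178621] [1.79771330e+02 1.49698811e-01 8.15321786e+01]
```

The lift is down at its stop (13.6 N). Next: release, rise and check the stack and the knob.

Call:
drive_tool:
  moves:
    - [0, 0, 0, 0, 0, 0, 0]
    - [0, 0, 0, 0, 0, 0, 0]
    - [0, 0, 0, 0, 0, 0, 0]
    - [0, 0, 0, 0, 0, 0, 0]
    - [0, 0, 0, 0, 0, 0, 0]
    - [0, 0, -60, 0, 0, 0, 0]
    - [0, 0, -120, 0, 0, 0, 0]
    - [0, 0, -160, 0, 0, 0, 0]
    - [0, 0, -160, 0, 0, 0, 0]

```text
t: 72.45
eef_pos: [0.4789, -0.1476, 0.4221]
ee_rot: [3.13, -0.001, 1.423]
force: [0.1, -0.6, -1.3]
width: 0.0439
```

```bash
python3 - <<'E'
from h import *
print(rel((.53,.14,.40),-153),get_state()["eef_pos"])
E
```

```text
[ 291.9    7.9   22.4    0.4    0.7 -125.5] [ 0.47891774 -0.14755186  0.42206846]
```

Call:
drive_tool:
  moves:
    - [24, 1, 0, 0, 0, -10, 0]
    - [50, 2, 0, 0, 0, -20, 0]
    - [75, 3, 0, 0, 0, -30, 0]
    - [100, 4, 0, 0, 0, -40, 0]
    - [125, 5, 0, 0, 0, -50, 0]
    - [150, 5, 5, 0, 0, -60, 0]
    - [175, 6, 10, 0, 0, -70, 0]
    - [200, 7, 15, 0, 0, -80, 0]
    - [225, 7, 20, 0, 0, -90, 0]
    - [250, 8, 22, 0, 0, -100, 0]
    - [275, 8, 22, 0, 0, -110, 0]
    - [292, 8, 22, 0, 0, -120, 0]

```text
t: 73.95
eef_pos: [0.5294, 0.1411, 0.3951]
ee_rot: [-3.139, 0.002, -2.76]
force: [-0.3, -0.3, -0.3]
width: 0.0437
```

```bash
python3 - <<'E'
from h import *
s=get_state();print(s["eef_pos"],s["q"].round(2),np.degrees(s["ee_rot"]))
f=grab_frame("wrist");P=cloud(f);np.savez("w9.npz",**f);cv2.imwrite("pics/w9.png",f["img"][:,:,::-1])
print("stack",ring(P,[.555,.033],.125,.0275,.05),"tube",ring(P,[.555,.033],.1,.0415,.06,.0025))
m=(abs(P[...,2]-.093)<.003)&(np.hypot(P[...,0]-.567,P[...,1]-.146)<.04);q=P[m];r=cv2.minAreaRect((q[:,:2]*1e4).astype(np.float32));print(len(q),q.mean(0),r)
E
```

```text
[0.52937073 0.14107977 0.39511474] [ 0.62  0.16 -0.29  0.   -1.13 -0.24] [-1.79854225e+02  1.23787520e-01 -1.58147831e+02]
stack (array([0.5552, 0.0339]), 1399, np.float64(0.1242325856559699)) tube (array([0.5558, 0.0335]), 5433, np.float64(0.09931049557459254))
691 [0.56833602 0.14649163 0.09238505] ((5682.9580078125, 1469.471435546875), (126.14495086669922, 393.1240234375), 27.11314582824707)
```

View pics/w9.png

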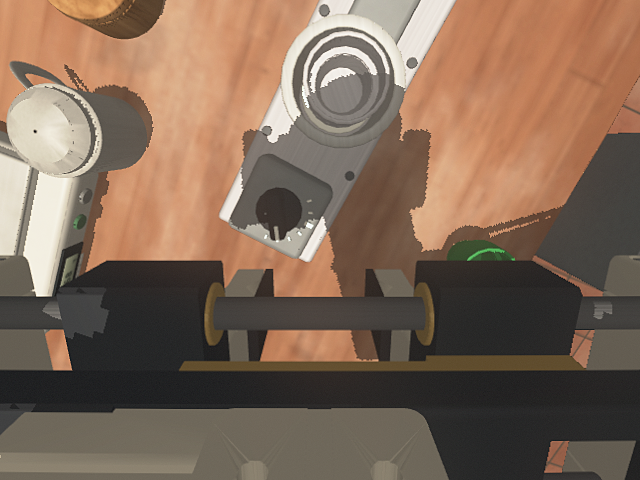

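The stack is down and centred (top at 0.124). The knob is at (278,210) with its pointer towards the lower image, at world 117°. The long mark is at 173.5°, so it needs about +56.4°.

```bash
python3 - <<'E'
from h import *
print(rel((.5684,.147,.252),-152.9))
E
```

```text
[-3.710e+01 -1.000e+01  1.432e+02 -1.000e-01  2.000e-01 -4.700e+00]
```

Call:
drive_tool:
  moves:
    - [-20, -5, 0, 0, 0.2, -4.7, 0]
    - [-37, -10, 30, 0, 0.2, -4.7, 0]
    - [-37, -10, 80, 0, 0.2, -4.7, 0]
    - [-37, -10, 120, 0, 0.2, -4.7, 0]
    - [-37, -10, 143, 0, 0.2, -4.7, 0]
    - [-37, -10, 143, 0, 0.2, -4.7, 0]
    - [-37, -10, 143, 0, 0.2, -4.7, 1]
    - [-37, -10, 143, 0, 0.2, -4.7, 1]
    - [-37, -10, 143, 0, 0.2, -4.7, 1]
    - [-37, -10, 143, 0, 0.2, -4.7, 1]
    - [-37, -10, 143, 0, 0.2, -4.7, 1]
    - [-37, -10, 143, 0, 0.2, -4.7, 1]

```text
t: 75.5
eef_pos: [0.5684, 0.1443, 0.2544]
ee_rot: [-3.139, 0.001, -2.684]
force: [-1.8, 0.7, 6.3]
width: 0.0129
```

```bash
python3 - <<'E'
from h import *
s=get_state();print(s["eef_pos"],s["width"],s["force"],np.degrees(s["ee_rot"]),s["q"].round(2)); print(rel((.5684,.147,.252),83.5-180))
E
```

```text
[0.56835916 0.14433359 0.25438975] 0.012873986485508936 [-1.79195639  0.7316926   6.31289374] [-1.79847421e+02  6.93455823e-02 -1.53789586e+02] [ 0.58  0.35 -0.38  0.   -0.84 -0.13]
[ -1.2   2.4   2.4  -0.2  -0.  -57.3]
```

Call:
drive_tool:
  moves:
    - [-0.5, 1, 0, 0, 0, -9.5, 1]
    - [-1, 2, 0, 0, 0, -19, 1]
    - [-1.2, 2.4, 0, 0, 0, -28.5, 1]
    - [-1.2, 2.4, 0, 0, 0, -38, 1]
    - [-1.2, 2.4, 0, 0, 0, -47.5, 1]
    - [-1.2, 2.4, 0, 0, 0, -57, 1]
    - [-1.2, 2.4, 0, 0, 0, -57, 1]
    - [-1.2, 2.4, 0, 0, 0, -57, 1]

```text
t: 76.5
eef_pos: [0.5697, 0.1473, 0.2544]
ee_rot: [-3.136, -0.0, -1.689]
force: [5.3, -1.2, 0.1]
width: 0.0132
```

Call:
drive_tool:
  moves:
    - [0, 0, 0, 0, 0, 0, 0.1]
    - [0, 0, 0, 0, 0, 0, 0.1]
    - [0, 0, 0, 0, 0, 0, 0.1]
    - [0, 0, 0, 0, 0, 0, 0.1]
    - [0, 0, 0, 0, 0, 0, 0.1]
    - [0, 0, -50, 0, 0, 0, 0.1]
    - [0, 0, -100, 0, 0, 0, 0.1]
    - [0, 30, -140, 0, 0, 0, 0.1]
    - [0, 50, -140, 0, 0, 0, 0.1]
    - [0, 50, -140, 0, 0, 0, 0.1]

```text
t: 77.75
eef_pos: [0.5174, 0.1531, 0.3945]
ee_rot: [-3.139, -0.001, -1.689]
force: [0.7, -0.1, -0.4]
width: 0.0393
```

```bash
python3 - <<'E'
from h import *
s=get_state();print(s["eef_pos"],np.degrees(s["ee_rot"]))
f=grab_frame("wrist");P=cloud(f);cv2.imwrite("pics/w10.png",f["img"][:,:,::-1])
print("stack",ring(P,[.555,.033],.125,.0275,.05))
m=(abs(P[...,2]-.093)<.003)&(np.hypot(P[...,0]-.568,P[...,1]-.147)<.04);q=P[m];r=cv2.minAreaRect((q[:,:2]*1e4).astype(np.float32));print(len(q),q.mean(0),r)
m=(abs(P[...,2]-.058)<.003)&(np.hypot(P[...,0]-.568,P[...,1]-.147)<.07);q=P[m];print("pod",cv2.minAreaRect((q[:,:2]*1e4).astype(np.float32)))
E
```

```text
[0.51739602 0.15308681 0.39449298] [-1.79841537e+02 -3.06524514e-02 -9.67566040e+01]
stack (array([0.555 , 0.0342]), 1350, np.float64(0.12411813815662504))
798 [0.56853649 0.14744976 0.09237339] ((5681.0458984375, 1472.9796142578125), (128.77589416503906, 390.61932373046875), 82.86601257324219)
pod ((5658.533203125, 1311.5367431640625), (1070.6016845703125, 734.2349243164062), 83.49546813964844)
```

View pics/w10.png

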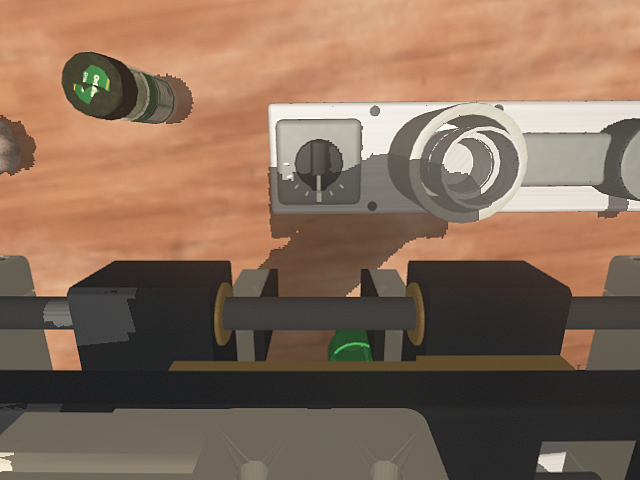

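The pointer is at (319,195), on the long mark: bar at 172.9° against a mark at 173.5°. The stack is centred and the arm is clear. One check of the crank and the bystanders, then hand in.

```bash
python3 - <<'E'
from h import *
g=grab_frame("side");Q=cloud(g);a=dict(np.load("side0.npz"));A=cloud(a)
for n,c,z,w in(("grip",(.479,-.15),.111,.04),("tin",(.38,-.28),.057,.06),("jar",(.64,.283),.1,.05),("tomato",(.61,-.425),.05,.06),("green",(.357,.131),.058,.05)):
    h=[(abs(X[...,2]-z)<.006)&(np.hypot(X[...,0]-c[0],X[...,1]-c[1])<w) for X in(A,Q)]
    print(n,A[h[0]].mean(0).round(4),Q[h[1]].mean(0).round(4))
job_done()
E
```

```text
grip [ 0.4766 -0.153   0.1104] [ 0.4763 -0.1528  0.1101]
tin [ 0.386  -0.2604  0.0547] [ 0.3857 -0.2607  0.0547]
jar [0.6396 0.2949 0.1016] [0.6393 0.2943 0.1014]
tomato [ 0.6246 -0.4134  0.0488] [ 0.625  -0.4132  0.0488]
green [0.3551 0.1311 0.0567] [0.3555 0.1317 0.0566]
the job is handed in; nothing more can be done
```

The dispenser is refilled and the job handed in at about 78 s. I cranked the lift plate up, nested both metal cups on it, cranked it down again and turned the lock knob last. Two metal cups were all I found on the bench.

**Last checks:**
- **Stack:** its top rim is at z = 0.124 m (0.125 expected with the plate down), about 1 mm off the tube's centre.
- **Crank:** it pressed against the lower stop (13.6 N), and its grip is back where it started to within 1 mm.
- **Lock:** the pointer is on the long mark, 0.6° off by measurement.
- **Left alone:** the tin, spice jar, tomato and green cup are where they were, to within 1 mm. The arm was clear of everything at hand-in.

**Went wrong on the way up:**
- **Wrong-way stroke:** I drove one crank stroke in the wrong direction. The fingers slid off the grip and the crank turned back about 40°. I regrasped it and reached the upper stop; the plate measured 94.6 mm high.
- **Wrist joint:** the last joint reached 3.03 rad, its limit to two decimals, on one stroke. The tool stopped about 7 mm short there, and I corrected it on the next grasp.

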